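Reload the lower tier of the label dispenser

ROBOT

A 6-joint arm with a two-finger parallel gripper is mounted at the origin on a cart in front of the work surface, level with it; the furniture and walls round the work are solid. World frame = base frame: x ahead of the robot, y to its left, z up, the work surface at z = 0. Lengths are in m, angles in degrees, forces in N, time in s.
With the tool pointing down it reaches from about 0.4 to 0.825 m from the base axis. Payload 7 kg.
Tool frame: the origin (TCP) lies at the very end of the fingers, on their centre line; the grasp point (between the pads) lies 19 mm behind it; z points along the fingers, y is the line along which they close (so a half turn about z gives the same grasp; the last joint's range is limited). The gripper opens to 88 mm and grips with 3 to 60 N. Pads are 19 mm wide; open, the fingers measure 130 mm over their backs; the gripper's body (78 mm by 193 mm) begins 47 mm behind the grasp point.
Start: joints at [-50.873, 20.546, 0.682, 0, -70.136, -16.507], TCP at [0.26, -0.623, 0.227] pointing down, gripper open.
Joint ranges: [-176.03, 176.03], [-82.01, 121.73], [-58.28, 71.71], [-173.87, 95.51], [-174.79, -0.11], [-173.66, 173.66]. Speed limits (degrees/s): [136.94, 136.94, 172.46, 180, 180, 180].

INTERFACE

Orientations are given as [roll, pitch, yaw] about the fixed x, y, z axes, in that order (R = Rz(yaw) Ry(pitch) Rx(roll)).
In Python, from plant import ctrl, cams, workorder gives the robot as it stands.
- The arm moves only by the tool play_rows, never from a script. Its argument "motion" is a list of rows, each an object of numbers: "x", "y", "z": the shift along the tool's x, y, z normalised to -1 to 1, where 1 is 0.025 m; "rx", "ry", "rz": the turn, a rotation vector about the tool's x, y, z normalised to -1 to 1, where 1 is 4 degrees. A call has 1 to 20 rows; each row shifts and turns the commanded pose from where the row before left it, along the tool's axes as they then stand; what a row does not reach is not made up. A row lasts 1/8 s, in which the tool goes at most 62.5 mm and 10.7 degrees, less where a joint would pass 70% of its speed; a pose out of reach is approached as far as the arm can. A call with a number of a shift or a turn outside -1 to 1 is refused whole. A call with a gripper value outside its range is refused whole. "fingers" is the opening, from -1 (shut) to 1 (fully open), set as the call begins (left out, the last holds). The fingers move at their own pace and stop on an object; the grip force is fixed at half the most. Time passes only in rows, so rows that do not move let the fingers close. It gives the time, the measured TCP pose, the force, the opening and the grip force at its end, in the units of the state.
- ctrl.get_obs(): the state, without advancing time (a new reading comes with each control period).
- cams.snapshot(name): name is "side" or "top"; returns the picture (384x512x3 uint8, blue, green, red); there is no depth.
- cams.get_calibration(name): a dict with "vertical_fov" (degrees; the focal length in pixels is half the picture's height over the tangent of half this angle, whatever the lens; pixels are square), "cx", "cy" (the principal point, pixels), "position" and "rotation" of the camera in the world. Camera axes: x right, y up, looking along -z (the intrinsics and any distortion apply to the point x, -y, -z); pixel columns grow to the right and rows downward; lengths in m; the calibration is good to about 2 mm. A picture is of the moment at which its call begins. get_calibration takes no time and is no camera call.
- workorder.close_job(): hands the job in; it is judged then, once.
The state is a dict: "clock": time; "joint_pos": joint angles; "qvel": joint speeds; "tau": joint torques, N m; "tool_pos": TCP position; "orientation": TCP orientation; "force": force on the tool from outside, world axes, zero at the start; "moment": the same for the moment, N m; "opening": finger opening in m; "gripper_force": force on a finger pad.
Only numpy, scipy, OpenCV 4.12 (cv2) and the standard library are available. Lean on these libraries where they do the work, as an engineer would, in place of code of your own. Each camera call takes 0.05 s, during which the arm holds its last target. There are 200 camera calls.

TASK

The lower bay of the two-tier label dispenser is empty. Set the full label roll down in it, between the two side plates, and let go of it; then push the loose spindle in from the right-hand side, through the right plate, the roll's core and the left plate, until its flat handle is up against the right plate. Do not shift the bottles, cups, tape, swab jar or gel pump.

Things in the scene. Friction and masses are not known exactly. Their poses are not given: they have to be found in the camera images.
- dispenser: Grey two-tier label dispenser, screwed down on the left; x to its back, y to its left, z up; front to the robot. Origin on the bench under the axis of the two lower spindle holes. Two side plates 8 mm thick, inner faces at y = +-32 mm, outer +-40: up to z = 105 mm for x = -36 to 88, a post up to z = 244 for x = 88 to 124, and at z = 200 to 244 a head from x = 64. Base top z = 12 mm
- bay_seat (a point): Where a full roll's centre lies in the lower bay: dispenser frame (0, 0, 72.5) mm. The bay is open at the front and top. White V saddles at the foot of each plate (none in the middle 44 mm of y, where there is room for fingers) carry the roll 2.5 mm under the holes' axis, so that the spindle passes through its core with play
- bay_mouth (a point): Centre of the lower hole (19 mm diameter) on the outer face of the right plate: dispenser frame (0, -40, 75) mm. The spindle enters here, travelling along the dispenser's +y
- bay_exit (a point): Centre of the lower hole (19 mm diameter) on the outer face of the left plate: dispenser frame (0, 40, 75) mm
- upper_roll (a point): Centre of the fixed, part-used roll of the upper tier (radius 26 mm, 54 mm wide): dispenser frame (94, 0, 215) mm. Its spindle's handle stands 60 mm out on the left. It overhangs the bay from behind: a gripper of usual width must lean 20 to 40 degrees from vertical towards the dispenser's front (fingers pointing down and to the back) to reach into the bay
- label_roll: Full white label roll, loose, lying on its side on the right, its core pointing roughly at the robot: 60 mm diameter, 56 mm wide, open 26 mm core along its y axis. Origin at its centre (30 mm above the bench at the start). 0.16 kg, stiff; take it across its diameter. Behind it an analyser bulges to world x = 0.465 m (y -0.095 to -0.325, up to z = 0.29): turn a wide gripper away from it
- spindle: Loose spindle, lying flat near the middle, 0.13 kg: steel rod, 16 mm diameter, 96 mm long along its +x, the last 16 mm tapering to 8 mm; behind it a flat grey handle, x = -60 to 0 mm, 36 mm wide in y, 16 mm thick in z. Origin on the rod's axis at the handle's front face, the shoulder that meets the right plate (8 mm above the bench at the start). Its turn about its own axis does not matter
- spindle_nose (a point): Tip of the spindle's tapered end, on the rod's axis 96 mm from the spindle's origin
- yellow_capped_bottle: Small bottle with a yellow cap, 36 mm diameter, 80 mm high; bystander, origin at the middle of its underside
- blue_bottle: Small blue bottle with a white cap, 38 mm diameter, 86 mm high; bystander, origin at the middle of its underside
- specimen_cup: White lidded specimen cup, 38 mm diameter, 51 mm high; bystander, origin at the middle of its underside
- second_cup: Specimen cup with a yellow lid, 38 mm diameter, 51 mm high; bystander, origin at the middle of its underside
- tape_ring: Roll of paper tape lying flat, 104 mm diameter, 25 mm high; bystander, origin at the middle of its underside
- swab_jar: Round jar of cotton buds, 77 mm diameter, 80 mm high; bystander, origin at the middle of its underside
- gel_pump: Pump bottle of hand gel, 46 x 74 mm, 179 mm high; bystander, origin at the middle of its underside

How it is judged (in metres and radians):
On the way, in this order (a step that is already met when the one before it is completed fails the run):
1. The label roll rests in the lower bay, between the side plates, let go of (x of label_roll in the frame of dispenser between -0.008 and 0.008 m and y of label_roll in the frame of dispenser between -0.008 and 0.008 m and z of label_roll in the frame of dispenser between 0.066 and 0.08 m and angle between the y axis of label_roll and the y axis of dispenser, either way round below 0.1 rad and linear speed of label_roll below 0.03 m/s and contact force between the fingers and label_roll below 0.1 N), for 0.2 s.
2. The spindle's nose has passed the right plate into the roll's core (y of spindle_nose in the frame of dispenser between -0.025 and 0.04 m and x of spindle_nose in the frame of label_roll between -0.013 and 0.013 m and z of spindle_nose in the frame of label_roll between -0.013 and 0.013 m and angle between the x axis of spindle and the y axis of dispenser, either way round below 0.12 rad).
At the end, for the whole second after the job is handed in: The roll lies in the lower bay (centre within 8 mm of the bay's middle, core within 6 degrees of the holes' axis), the spindle runs through right plate, core and left plate with its handle against the right plate (gap under 6 mm) and its nose out of the left plate, and both are at rest (distance between spindle and bay_mouth below 0.006 m and horizontal distance between spindle_nose and bay_exit below 0.022 m and y of spindle_nose in the frame of dispenser above 0.05 m and angle between the x axis of spindle and the y axis of dispenser, either way round below 0.06 rad and x of label_roll in the frame of dispenser between -0.008 and 0.008 m and y of label_roll in the frame of dispenser between -0.008 and 0.008 m and z of label_roll in the frame of dispenser between 0.066 and 0.08 m and angle between the y axis of label_roll and the y axis of dispenser, either way round below 0.1 rad and linear speed of each of spindle, label_roll below 0.02 m/s); the robot touches nothing.
It fails at once if a bottle, cup, the tape, the swab jar or the gel pump is shifted by more than 30 mm (distance of any of yellow_capped_bottle, blue_bottle, specimen_cup, second_cup, tape_ring, swab_jar, gel_pump from where it was at the start of the episode above 0.03 m).
It also fails if it takes over 67 s, if anything falls off the work surface, if the arm or the gripper's body presses on something with over 40 N, if the wrist force passes 120 N, or if a joint passes its speed limit or range.

## Working session

There is one attempt and no reset: what is moved stays moved. The work goes in short steps, Python scripts to look and compute and a tool call to move; the robot and the scene stay as the last step left them, time stands still between calls to the robot, and variables do not carry over. Pictures are saved under pics/ and viewed, at most 10 in all, crops included, and the job is handed in when it is done.

Besides the shell and the picture viewer there is one more tool, called after "Call:" as name(argument=value, ...), one argument or row to a line, values as JSON. play_rows: Moves the arm, as the interface text tells. Its arguments: {"type":"object","properties":{"motion":{"type":"array"},"fingers":{"type":"number"}},"required":["motion"]}

```bash
mkdir -p pics; ls; python3 - <<'E'
from plant import ctrl,cams
import cv2
for n in("side","top"):
    c=cams.get_calibration(n); print(n,c)
    cv2.imwrite(f"pics/{n}0.png",cams.snapshot(n))
print(ctrl.get_obs())
E
```

```text
pics
side {'vertical_fov': 42.405974148705546, 'cx': 251.46173198880516, 'cy': 186.59987833638613, 'position': array([-0.26326334, -1.38984993,  1.24474007]), 'rotation': array([ 53.92477192,   0.67559843, -30.08107338])}
top {'vertical_fov': 53.317154782494924, 'cx': 259.8454980131523, 'cy': 189.90454564413656, 'position': array([ 0.38721578, -0.07161846,  1.45203178]), 'rotation': array([  4.61402517,   0.67104807, -91.66252109])}
{'clock': 0.1, 'joint_pos': array([-5.08715529e+01,  2.05873989e+01,  6.39327879e-01, -1.72026724e-02,
       -7.01370013e+01, -1.65083826e+01]), 'qvel': array([ 0.00899502, -0.09718563, -0.01814982, -0.01895083, -0.01328874,
       -0.08530499]), 'tau': array([-3.98854652e-03, -5.84161949e+01,  2.93752795e+01,  7.01553270e+00,
        1.02047183e-02, -6.96384245e-05]), 'tool_pos': array([ 0.25943475, -0.62267414,  0.22571962]), 'orientation': array([ 1.79913839e+02, -8.67002495e-03, -1.57385786e+02]), 'force': array([-0.43727014,  0.33088574,  0.31616471]), 'moment': array([-0.02218578,  0.02290094,  0.00023076]), 'gripper_force': 0.0, 'opening': 0.08771147874329176}
```

View pics/side0.png

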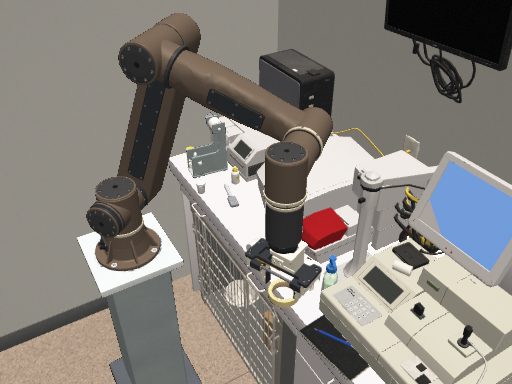

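View pics/top0.png

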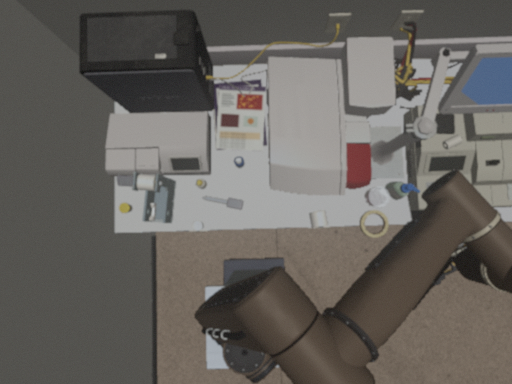

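The top view shows the dispenser at about (155,200), the spindle at (222,202) with its rod to the left, the label roll at (320,219), and the cups and bottles around them. I'll enlarge crops of these next.

```bash
cat > h.py <<'E'
import numpy as np,cv2
from scipy.spatial.transform import Rotation as R
from plant import ctrl,cams
def cam(n):
    c=cams.get_calibration(n); return c,R.from_euler('xyz',c['rotation'],degrees=True).as_matrix(),192/np.tan(np.radians(c['vertical_fov']/2))
def proj(n,p):
    c,M,f=cam(n); q=(np.atleast_2d(p)-c['position'])@M
    return np.c_[c['cx']+f*q[:,0]/-q[:,2],c['cy']+f*q[:,1]/q[:,2]]
def ray(n,u,v):
    c,M,f=cam(n); d=M@np.array([(u-c['cx'])/f,-(v-c['cy'])/f,-1.]); return c['position'],d/np.linalg.norm(d)
def plane(n,u,v,z):
    o,d=ray(n,u,v); return o+d*(z-o[2])/d[2]
def tri(a,b):
    A=np.zeros((3,3));y=np.zeros(3)
    for n,u,v in(("top",*a),("side",*b)):
        o,d=ray(n,u,v);P=np.eye(3)-np.outer(d,d);A+=P;y+=P@o
    return np.linalg.solve(A,y)
E
python3 - <<'E'
from h import *
t=cv2.imread("pics/top0.png");s=cv2.imread("pics/side0.png")
a=cv2.resize(t[165:240,105:338],None,fx=3.4,fy=3.4,interpolation=cv2.INTER_CUBIC)
b=cv2.resize(s[105:215,165:345],None,fx=3,fy=3,interpolation=cv2.INTER_CUBIC)
im=np.zeros((590,795,3),np.uint8); im[:a.shape[0],:a.shape[1]]=a[:,:795]
im[258:258+330,:540]=b
cv2.imwrite("pics/crop0.png",im)
print(a.shape)
print("bench front corners check", plane("top",115,232,0), plane("top",320,219,.03),plane("top",235,203,.016),plane("top",203,198,.016))
E
```

```text
(255, 792, 3)
bench front corners check [0.36120943 0.49575631 0.        ] [ 0.38776259 -0.27771934  0.03      ] [0.45697906 0.03664534 0.016     ] [0.47938709 0.15680614 0.016     ]
```

View pics/crop0.png

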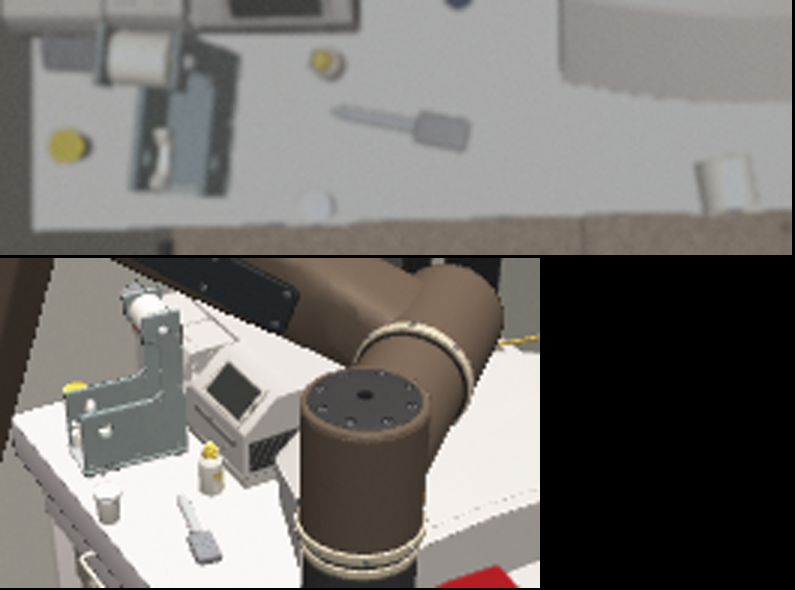

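The crop shows the hole in the right plate at side (200,163), the spindle lying with its handle right of its rod, and the yellow-capped bottle, cup and second cup near it. The arm hides the roll in the side view, so I'll enlarge the dispenser and measure the blobs.

```bash
python3 - <<'E'
from h import *
def avg(n): return np.mean([cams.snapshot(n).astype(float) for _ in range(5)],0).clip(0,255).astype(np.uint8)
t=avg("top");s=avg("side");cv2.imwrite("pics/ta.png",t);cv2.imwrite("pics/sa.png",s)
def c(im,x,y,w,h,f):
    o=cv2.resize(im[y:y+h,x:x+w],None,fx=f,fy=f,interpolation=cv2.INTER_CUBIC)
    for i in range(0,w,10): cv2.putText(o,str(x+i),(i*f,8),0,.3,(0,0,255));cv2.line(o,(i*f,8),(i*f,12),(0,0,255))
    for i in range(0,h,10): cv2.putText(o,str(y+i),(0,i*f+3),0,.3,(0,0,255));cv2.line(o,(20,i*f),(24,i*f),(0,0,255))
    return o
a=c(t,130,165,50,65,8);b=c(s,183,110,48,72,8)
im=np.zeros((590,795,3),np.uint8);im[:520,:400]=a;im[:576,405:405+384]=b
cv2.imwrite("pics/crop1.png",im)
im=np.zeros((590,795,3),np.uint8);im[:280,:640]=c(t,190,190,80,35,8);im[285:285+300,:400]=c(t,300,200,50,38,8)[:300];im[285:285+280,405:405+384]=c(s,215,165,48,35,8)
cv2.imwrite("pics/crop2.png",im)
E
```

```text
(no output)
```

View pics/crop1.png

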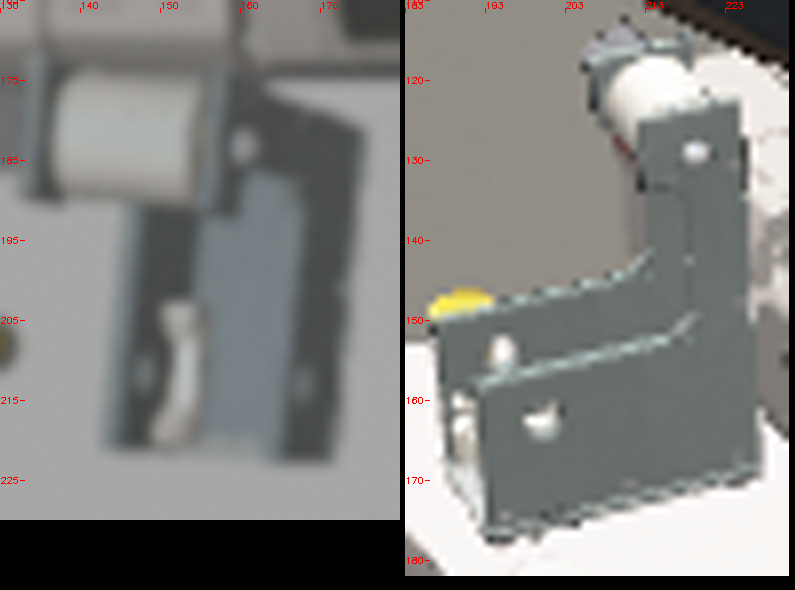

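View pics/crop2.png

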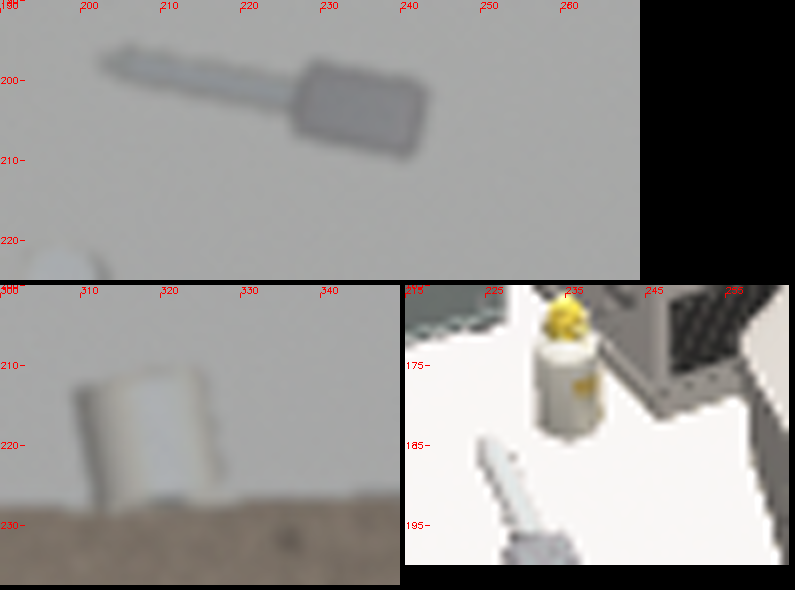

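Reading the crops: in the side view the right plate's front-top corner is at (192.0,157.6), front-bottom (193.0,177.0), back-bottom (227.0,168.6), lower hole (199.8,162.1) and upper hole (218.8,128.6). In the top view the front-bottom corner is at (171.4,222.3), the back-bottom (175.2,180.8), the left hole (147.7,211.1) and the right hole (167.6,212.3). The roll spans (309–327, 210–228), and the spindle runs from its nose at (201,198) to the handle end at (242,205).

```bash
python3 - <<'E'
from h import *
from scipy.optimize import least_squares
S=[((192.0,157.6),(-36,-40,105)),((193,177),(-36,-40,0)),((227,168.6),(124,-40,0)),((199.8,162.1),(0,-40,75)),((218.8,128.6),(94,-40,215)),((224.7,122.1),(124,-40,244)),((212,124.3),(64,-40,244)),((211.7,133.1),(64,-40,200))]
T=[((171.4,222.3),(-36,-40,0)),((175.2,180.8),(124,-40,0)),((142.4,220.6),(-36,40,105)),((167.6,212.3),(0,-40,75)),((147.7,211.1),(0,32,75)),((160,183),(94,-40,215)),((132.1,189),(64,40,244))]
def w(p,q): return R.from_euler('z',p[2]).apply(np.array(q)/1000)+[p[0],p[1],0]
def fit(sets):
    f=lambda p:np.concatenate([(proj(n,w(p,[b for a,b in L]))-[a for a,b in L]).ravel() for n,L in sets])
    r=least_squares(f,[.43,.4,0]);print(np.round(r.x[:2],4),np.degrees(r.x[2]).round(2),r.fun.round(1))
fit([("side",S)]);fit([("top",T)]);fit([("side",S),("top",T)])
t=cv2.imread("pics/ta.png")
# spindle
g=t.astype(int).max(2); m=np.zeros(g.shape,np.uint8); m[192:212,198:246]=(g[192:212,198:246]<158)
print(np.percentile(g[192:212,198:246],[5,50,95]))
for name,mask in(("all",m),("handle",((g<140)&(m>0)).astype(np.uint8))):
    c=max(cv2.findContours(mask,0,2)[0],key=cv2.contourArea);print(name,cv2.contourArea(c),cv2.minAreaRect(c))
for nm,u,v,z in(("nose",201.8,197.8,.008),("shoulder",226.3,202,.008),("hend",242,205,.008),("r1",309,213,.03),("r2",312.2,228,.03),("r3",325.5,210.8,.03),("r4",328.3,225,.03)): print(nm,plane("top",u,v,z).round(4))
print("bottle",plane("top",200,183,.08),"cup",plane("top",197.5,225,.05), tri((226.3,202),(232.5,196)))
E
```

```text
[0.4352 0.3204] -6.72 [-0.7 -0.   0.3  0.7  0.3  0.7  0.1 -0.6 -0.2  0.1  0.3 -0.9 -0.5 -0.3
  0.4  0.2]
[0.4314 0.3155] -6.37 [ 0.3  0.1  0.7 -0.2 -0.4  0.1  0.1  0.2  0.2 -0.2 -0.2 -0.2 -0.7  0.2]
[0.4323 0.316 ] -6.05 [-0.8  0.7  0.2  1.4  0.2  1.2 -0.   0.1 -0.3  0.6  0.1 -0.5 -0.6  0.3
  0.3  0.7  0.3 -0.2  0.4 -0.5 -0.5 -0.1 -0.  -0.1  0.1 -0.4 -0.5 -0.5
 -0.9  0. ]
[131. 167. 169.]
all 274.5 ((222.5192413330078, 200.9038543701172), (41.772735595703125, 10.982503890991211), 11.309932708740234)
handle 124.0 ((233.673095703125, 203.13461303710938), (17.062105178833008, 9.021342277526855), 11.30993366241455)
nose [0.4808 0.1626 0.008 ]
shoulder [0.4621 0.0701 0.008 ]
hend [0.449 0.011 0.008]
r1 [ 0.4111 -0.238   0.03  ]
r2 [ 0.3555 -0.2476  0.03  ]
r3 [ 0.4175 -0.2993  0.03  ]
r4 [ 0.3648 -0.3074  0.03  ]
bottle [0.52985272 0.15655054 0.08      ] cup [0.37888859 0.17323071 0.05      ] [0.46695358 0.06710815 0.01236733]
```

```bash
cat > plan.py <<'E'
import sys; from h import *
# usage: plan.py x y z roll pitch yaw : units of turn (tool axes), then of shift in present and in final tool axes
a=[float(v) for v in sys.argv[1:]]
o=ctrl.get_obs(); A=R.from_euler('xyz',o['orientation'],degrees=True); B=R.from_euler('xyz',a[3:],degrees=True)
d=np.array(a[:3])-o['tool_pos']
print("turn",np.degrees((A.inv()*B).as_rotvec()).round(2)/4,"shift now",(A.inv().apply(d)/.025).round(2),"final",(B.inv().apply(d)/.025).round(2), "rpyB", a[3:])
print("pos",o['tool_pos'].round(4),o['orientation'].round(1),"j",o['joint_pos'].round(0),"t",o['clock'],"f",o['force'].round(1),"open",o['opening'].round(4))
E
python3 plan.py .387 -.273 .226 180 0 -170.7
```

```text
turn [0.   0.   3.33] shift now [-10.09  10.96   0.02] final [-7.29 12.99  0.02] rpyB [180.0, 0.0, -170.7]Traceback (most recent call last):
  File "plan.py", line 7, in <module>
    print("pos",o['tool_pos'].round(4),o['orientation'].round(1),"j",o['joint_pos'].round(0),"t",o['clock'],"f",o['force'].round(1),"open",o['opening'].round(4))
                                                                                                                                           ^^^^^^^^^^^^^^^^^^
AttributeError: 'float' object has no attribute 'round'
```

Call:
play_rows(
  motion=[
    {"rz": 0.83},
    {"rz": 0.83},
    {"rz": 0.83},
    {"rz": 0.84},
    {"x": -0.52, "y": 0.93},
    {"x": -0.52, "y": 0.93},
    {"x": -0.52, "y": 0.93},
    {"x": -0.52, "y": 0.93},
    {"x": -0.52, "y": 0.93},
    {"x": -0.52, "y": 0.93},
    {"x": -0.52, "y": 0.93},
    {"x": -0.52, "y": 0.93},
    {"x": -0.52, "y": 0.93},
    {"x": -0.52, "y": 0.93},
    {"x": -0.52, "y": 0.93},
    {"x": -0.52, "y": 0.93},
    {"x": -0.52, "y": 0.93},
    {"x": -0.53, "y": 0.9},
    {},
    {},
  ],
  fingers=1,
)

```text
$.motion[0]: bad value
```

```bash
sed -i "s/,o\['opening'\].round(4)/,round(o['opening'],4)/" plan.py; python3 plan.py .387 -.273 .019 180 0 -170.7; python3 - <<'E'
from h import *
cv2.imwrite("pics/s1.png",cv2.resize(cams.snapshot("side")[150:350,180:380],None,fx=3,fy=3,interpolation=2))
E
```

```text
turn [0.   0.   3.33] shift now [-10.09  10.96   8.3 ] final [-7.29 12.99  8.3 ] rpyB [180.0, 0.0, -170.7]
pos [ 0.2596 -0.6231  0.2266] [ 180.     0.  -157.4] j [-51.  21.   1.  -0. -70. -17.] t 0.6 f [-1.   0.7  0.3] open 0.0879
```

View pics/s1.png

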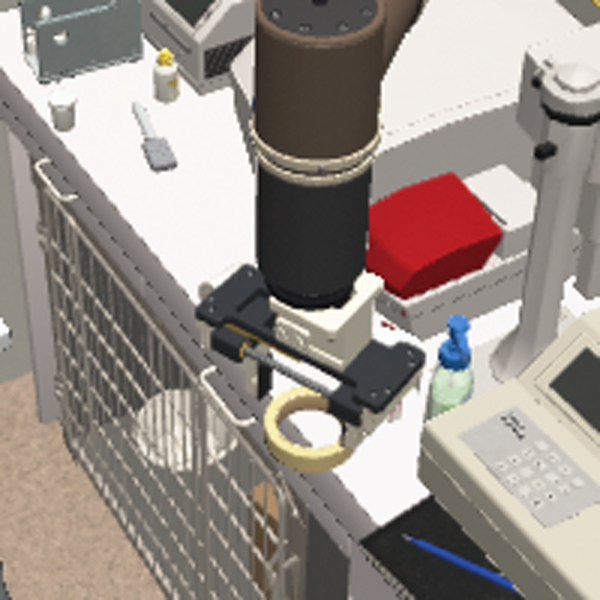

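The call was refused and the arm hasn't moved; the picture still shows it hiding the roll. Each row probably needs all six numbers, so I'll give them all.

Call:
play_rows(
  motion=[
    {"x": 0, "y": 0, "z": 0, "rx": 0, "ry": 0, "rz": 0.83},
    {"x": 0, "y": 0, "z": 0, "rx": 0, "ry": 0, "rz": 0.83},
    {"x": 0, "y": 0, "z": 0, "rx": 0, "ry": 0, "rz": 0.83},
    {"x": 0, "y": 0, "z": 0, "rx": 0, "ry": 0, "rz": 0.84},
    {"x": -0.52, "y": 0.93, "z": 0, "rx": 0, "ry": 0, "rz": 0},
    {"x": -0.52, "y": 0.93, "z": 0, "rx": 0, "ry": 0, "rz": 0},
    {"x": -0.52, "y": 0.93, "z": 0, "rx": 0, "ry": 0, "rz": 0},
    {"x": -0.52, "y": 0.93, "z": 0, "rx": 0, "ry": 0, "rz": 0},
    {"x": -0.52, "y": 0.93, "z": 0, "rx": 0, "ry": 0, "rz": 0},
    {"x": -0.52, "y": 0.93, "z": 0, "rx": 0, "ry": 0, "rz": 0},
    {"x": -0.52, "y": 0.93, "z": 0, "rx": 0, "ry": 0, "rz": 0},
    {"x": -0.52, "y": 0.93, "z": 0, "rx": 0, "ry": 0, "rz": 0},
    {"x": -0.52, "y": 0.93, "z": 0, "rx": 0, "ry": 0, "rz": 0},
    {"x": -0.52, "y": 0.93, "z": 0, "rx": 0, "ry": 0, "rz": 0},
    {"x": -0.52, "y": 0.93, "z": 0, "rx": 0, "ry": 0, "rz": 0},
    {"x": -0.52, "y": 0.93, "z": 0, "rx": 0, "ry": 0, "rz": 0},
    {"x": -0.52, "y": 0.93, "z": 0, "rx": 0, "ry": 0, "rz": 0},
    {"x": -0.53, "y": 0.9, "z": 0, "rx": 0, "ry": 0, "rz": 0},
  ],
  fingers=1,
)

```text
clock: 2.9
tool_pos: [0.3872, -0.2723, 0.2268]
orientation: [-180.0, 0.0, -170.7]
force: [0.4, -0.6, -0.2]
opening: 0.0877
gripper_force: 0.0
```

```bash
python3 plan.py .387 -.273 .019 180 0 -170.7
```

```text
turn [-0.0025  0.0075  0.    ] shift now [ 0.02 -0.03  8.31] final [ 0.01 -0.03  8.31] rpyB [180.0, 0.0, -170.7]
pos [ 0.3872 -0.2723  0.2268] [-180.     0.  -170.7] j [-11.   1. -24.  -0. -65. -69.] t 2.9 f [ 0.4 -0.6 -0.2] open 0.0877
```

Call:
play_rows(
  motion=[
    {"x": 0, "y": 0, "z": 1, "rx": 0, "ry": 0, "rz": 0},
    {"x": 0, "y": 0, "z": 1, "rx": 0, "ry": 0, "rz": 0},
    {"x": 0, "y": 0, "z": 1, "rx": 0, "ry": 0, "rz": 0},
    {"x": 0, "y": 0, "z": 1, "rx": 0, "ry": 0, "rz": 0},
    {"x": 0, "y": 0, "z": 1, "rx": 0, "ry": 0, "rz": 0},
    {"x": 0, "y": 0, "z": 0.8, "rx": 0, "ry": 0, "rz": 0},
    {"x": 0, "y": 0, "z": 0.6, "rx": 0, "ry": 0, "rz": 0},
    {"x": 0, "y": 0, "z": 0.6, "rx": 0, "ry": 0, "rz": 0},
    {"x": 0, "y": 0, "z": 0.5, "rx": 0, "ry": 0, "rz": 0},
    {"x": 0, "y": 0, "z": 0.5, "rx": 0, "ry": 0, "rz": 0},
    {"x": 0, "y": 0, "z": 0.3, "rx": 0, "ry": 0, "rz": 0},
    {"x": 0, "y": 0, "z": 0, "rx": 0, "ry": 0, "rz": 0},
  ],
)

```text
clock: 4.4
tool_pos: [0.3867, -0.2731, 0.0186]
orientation: [180.0, -0.1, -170.7]
force: [0.6, -0.6, 0.2]
opening: 0.0877
gripper_force: 0.0
```

Call:
play_rows(
  motion=[
    {"x": 0, "y": 0, "z": 0, "rx": 0, "ry": 0, "rz": 0},
    {"x": 0, "y": 0, "z": 0, "rx": 0, "ry": 0, "rz": 0},
    {"x": 0, "y": 0, "z": 0, "rx": 0, "ry": 0, "rz": 0},
    {"x": 0, "y": 0, "z": 0, "rx": 0, "ry": 0, "rz": 0},
    {"x": 0, "y": 0, "z": 0, "rx": 0, "ry": 0, "rz": 0},
    {"x": 0, "y": 0, "z": 0, "rx": 0, "ry": 0, "rz": 0},
    {"x": 0, "y": 0, "z": 0, "rx": 0, "ry": 0, "rz": 0},
    {"x": 0, "y": 0, "z": 0, "rx": 0, "ry": 0, "rz": 0},
  ],
  fingers=-1,
)

```text
clock: 5.4
tool_pos: [0.3871, -0.2731, 0.0193]
orientation: [-180.0, 0.0, -170.7]
force: [-0.2, 1.9, 6.0]
opening: 0.0596
gripper_force: 30.0
```

Call:
play_rows(
  motion=[
    {"x": 0, "y": 0, "z": -0.5, "rx": 0, "ry": 0, "rz": 0},
    {"x": 0, "y": 0, "z": -1, "rx": 0, "ry": 0, "rz": 0},
    {"x": 0, "y": 0, "z": -1, "rx": 0, "ry": 0, "rz": 0},
    {"x": 0, "y": 0, "z": -1, "rx": 0, "ry": 0, "rz": 0},
    {"x": 0, "y": 0, "z": -1, "rx": 0, "ry": 0, "rz": 0},
    {"x": 0, "y": 0, "z": -1, "rx": 0, "ry": 0, "rz": 0},
    {"x": 0, "y": 0, "z": -1, "rx": 0, "ry": 0, "rz": 0},
    {"x": 0, "y": 0, "z": -1, "rx": 0, "ry": 0, "rz": 0},
    {"x": 0, "y": 0, "z": -1, "rx": 0, "ry": 0, "rz": 0},
  ],
)

```text
clock: 6.52
tool_pos: [0.3865, -0.273, 0.2329]
orientation: [180.0, 0.0, -170.7]
force: [-0.5, 0.8, -1.1]
opening: 0.0599
gripper_force: 30.0
```

```bash
python3 - <<'E'
from h import *
# pose over the bay: roll centre 11 mm behind TCP, lean 30
for lean in (25,30):
    yaw=-96.4; B=R.from_euler('z',yaw,degrees=True)*R.from_euler('x',180+lean,degrees=True)
    print(lean,B.as_euler('xyz',degrees=True),B.as_matrix()[:,2])
E
python3 plan.py .40 -.273 .23 180 0 -96.4
```

```text
25 [-155.     0.   -96.4] [ 0.41998447 -0.04710881 -0.90630779]
30 [-150.     0.   -96.4] [ 0.49688396 -0.05573447 -0.8660254 ]
turn [-2.50000e-03  5.00000e-03 -1.85775e+01] shift now [-0.53 -0.09  0.12] final [-0.06 -0.54  0.12] rpyB [180.0, 0.0, -96.4]
pos [ 0.3865 -0.273   0.2329] [ 180.     0.  -170.7] j [-11.   1. -23.  -0. -66. -69.] t 6.525 f [-0.5  0.8 -1.1] open 0.0599
```

Call:
play_rows(
  motion=[
    {"x": 0, "y": 0.5, "z": -0.8, "rx": 0, "ry": 0, "rz": 0},
    {"x": 0, "y": 0.9, "z": -0.6, "rx": 0, "ry": 0, "rz": 0},
    {"x": -0.25, "y": 0.92, "z": 0, "rx": 0, "ry": 0, "rz": 0},
    {"x": -0.25, "y": 0.92, "z": 0, "rx": 0, "ry": 0, "rz": 0},
    {"x": -0.25, "y": 0.92, "z": 0, "rx": 0, "ry": 0, "rz": 0},
    {"x": -0.25, "y": 0.92, "z": 0, "rx": 0, "ry": 0, "rz": 0},
    {"x": -0.25, "y": 0.92, "z": 0, "rx": 0, "ry": 0, "rz": 0},
    {"x": -0.25, "y": 0.92, "z": 0, "rx": 0, "ry": 0, "rz": 0},
    {"x": -0.25, "y": 0.92, "z": 0, "rx": 0, "ry": 0, "rz": 0},
    {"x": -0.25, "y": 0.92, "z": 0, "rx": 0, "ry": 0, "rz": 0},
    {"x": -0.25, "y": 0.92, "z": 0, "rx": 0, "ry": 0, "rz": 0},
    {"x": -0.5, "y": 0.92, "z": 0, "rx": 0, "ry": 0, "rz": -0.5},
    {"x": 0, "y": 0, "z": 0, "rx": 0, "ry": 0, "rz": -1},
    {"x": 0, "y": 0, "z": 0, "rx": 0, "ry": 0, "rz": -1},
    {"x": 0, "y": 0, "z": 0, "rx": 0, "ry": 0, "rz": -1},
    {"x": 0, "y": 0, "z": 0, "rx": 0, "ry": 0, "rz": -1},
    {"x": 0, "y": 0, "z": 0, "rx": 0, "ry": 0, "rz": -1},
    {"x": 0, "y": 0, "z": 0, "rx": 0, "ry": 0, "rz": -1},
    {"x": 0, "y": 0, "z": 0, "rx": 0, "ry": 0, "rz": -1},
    {"x": 0, "y": 0, "z": 0, "rx": 0, "ry": 0, "rz": -1},
  ],
)

```text
clock: 9.02
tool_pos: [0.4115, -0.0007, 0.267]
orientation: [180.0, 0.0, -136.6]
force: [-0.2, 0.2, -0.5]
opening: 0.0595
gripper_force: 30.0
```

```bash
python3 plan.py .42 .10 .27 180 0 -96.4
```

```text
turn [ 0.0000e+00  5.0000e-03 -1.0045e+01] shift now [-3.02  2.69 -0.12] final [-4.04  0.11 -0.12] rpyB [180.0, 0.0, -96.4]
pos [ 0.4115 -0.0007  0.267 ] [ 180.     0.  -136.6] j [ 28.  -7. -26.  -0. -71. -74.] t 9.025 f [-0.2  0.2 -0.5] open 0.0595
```

Call:
play_rows(
  motion=[
    {"x": 0, "y": 0, "z": 0, "rx": 0, "ry": 0, "rz": -1},
    {"x": 0, "y": 0, "z": 0, "rx": 0, "ry": 0, "rz": -1},
    {"x": 0, "y": 0, "z": 0, "rx": 0, "ry": 0, "rz": -1},
    {"x": 0, "y": 0, "z": 0, "rx": 0, "ry": 0, "rz": -1},
    {"x": 0, "y": 0, "z": 0, "rx": 0, "ry": 0, "rz": -1},
    {"x": 0, "y": 0, "z": 0, "rx": 0, "ry": 0, "rz": -1},
    {"x": 0, "y": 0, "z": 0, "rx": 0, "ry": 0, "rz": -1},
    {"x": 0, "y": 0, "z": 0, "rx": 0, "ry": 0, "rz": -1},
    {"x": 0, "y": 0, "z": 0, "rx": 0, "ry": 0, "rz": -1},
    {"x": 0, "y": 0, "z": 0, "rx": 0, "ry": 0, "rz": -1.0},
    {"x": -1, "y": 0, "z": 0, "rx": 0, "ry": 0, "rz": 0},
    {"x": -1, "y": 0, "z": 0, "rx": 0, "ry": 0, "rz": 0},
    {"x": -1, "y": 0, "z": 0, "rx": 0, "ry": 0, "rz": 0},
    {"x": -1, "y": 0, "z": 0, "rx": 0, "ry": 0, "rz": 0},
    {"x": -1, "y": 0, "z": 0, "rx": 0, "ry": 0, "rz": 0},
    {"x": -1, "y": 0, "z": 0, "rx": 0, "ry": 0, "rz": 0},
    {"x": -1, "y": 0, "z": 0, "rx": 0, "ry": 0, "rz": 0},
    {"x": -0.5, "y": 0, "z": 0, "rx": 0, "ry": 0, "rz": 0},
  ],
)

```text
clock: 11.28
tool_pos: [0.4339, 0.1868, 0.2667]
orientation: [180.0, -0.0, -96.7]
force: [-0.3, 0.0, -1.4]
opening: 0.0596
gripper_force: 30.0
```

Call:
play_rows(
  motion=[
    {"x": 0, "y": 0, "z": 0, "rx": 1, "ry": 0, "rz": 0},
    {"x": 0, "y": 0, "z": 0, "rx": 1, "ry": 0, "rz": 0},
    {"x": 0, "y": 0, "z": 0, "rx": 1, "ry": 0, "rz": 0},
    {"x": 0, "y": 0, "z": 0, "rx": 1, "ry": 0, "rz": 0},
    {"x": 0, "y": 0, "z": 0, "rx": 1, "ry": 0, "rz": 0},
    {"x": 0, "y": 0, "z": 0, "rx": 1, "ry": 0, "rz": 0},
    {"x": 0, "y": 0, "z": 0, "rx": 1, "ry": 0, "rz": 0},
    {"x": 0, "y": 0, "z": 0, "rx": 0.5, "ry": 0, "rz": 0},
  ],
)

```text
clock: 12.28
tool_pos: [0.4334, 0.1852, 0.2664]
orientation: [-149.9, -0.0, -96.7]
force: [0.1, 0.0, -0.9]
opening: 0.0595
gripper_force: 30.0
```

```bash
python3 plan.py .40 .30 .27 -150 0 -96.4;python3 - <<'E'
from h import *
cv2.imwrite("pics/t2.png",cams.snapshot("top"));cv2.imwrite("pics/s2.png",cams.snapshot("side"))
p=R.from_euler('z',-6.4,degrees=True)
c=np.array([.4325,.317,0])
B=R.from_euler('xyz',[-150,0,-96.4],degrees=True)
for z in (.0725,.16):
  for xo in (0,-.04): print(z,xo,c+p.apply([xo,0,z])+B.apply([0,0,.011]))
E
```

```text
turn [-0.025  -0.035  -0.0575] shift now [-4.4   1.54 -1.06] final [-4.41  1.52 -1.04] rpyB [-150.0, 0.0, -96.4]
pos [0.4334 0.1852 0.2664] [-149.9   -0.   -96.7] j [ 68. -15. -52.  38. -51. -99.] t 12.275 f [ 0.1  0.  -0.9] open 0.0595
0.0725 0 [0.43796572 0.31638692 0.06297372]
0.0725 -0.04 [0.39821501 0.32084568 0.06297372]
0.16 0 [0.43796572 0.31638692 0.15047372]
0.16 -0.04 [0.39821501 0.32084568 0.15047372]
```

```bash
python3 plan.py .398 .320 .266 -150 0 -96.4; python3 plan.py .403 .320 .18 -150 0 -96.4
```

```text
turn [-0.0075 -0.04   -0.05  ] shift now [-5.2   1.76 -1.01] final [-5.21  1.74 -1.  ] rpyB [-150.0, 0.0, -96.4]
pos [0.4334 0.1851 0.2662] [-150.    -0.   -96.7] j [ 68. -15. -52.  38. -51. -99.] t 12.375 f [-0.3 -0.7 -0.7] open 0.0595
turn [-0.0075 -0.04   -0.05  ] shift now [-5.22  3.31  2.07] final [-5.23  3.29  2.08] rpyB [-150.0, 0.0, -96.4]
pos [0.4334 0.1851 0.2662] [-150.    -0.   -96.7] j [ 68. -15. -52.  38. -51. -99.] t 12.375 f [-0.3 -0.7 -0.7] open 0.0595
```

Call:
play_rows(
  motion=[
    {"x": 0, "y": 0.29, "z": -0.17, "rx": 0, "ry": -0.04, "rz": -0.05},
    {"x": -0.87, "y": 0.29, "z": -0.17, "rx": 0, "ry": 0, "rz": 0},
    {"x": -0.87, "y": 0.29, "z": -0.17, "rx": 0, "ry": 0, "rz": 0},
    {"x": -0.87, "y": 0.29, "z": -0.17, "rx": 0, "ry": 0, "rz": 0},
    {"x": -0.87, "y": 0.29, "z": -0.17, "rx": 0, "ry": 0, "rz": 0},
    {"x": -0.87, "y": 0.29, "z": -0.17, "rx": 0, "ry": 0, "rz": 0},
    {"x": -0.86, "y": 0, "z": 0, "rx": 0, "ry": 0, "rz": 0},
    {"x": 0, "y": 0.39, "z": 0.77, "rx": 0, "ry": 0, "rz": 0},
    {"x": 0, "y": 0.39, "z": 0.77, "rx": 0, "ry": 0, "rz": 0},
    {"x": 0, "y": 0.39, "z": 0.77, "rx": 0, "ry": 0, "rz": 0},
    {"x": 0, "y": 0.39, "z": 0.77, "rx": 0, "ry": 0, "rz": 0},
    {"x": 0, "y": 0, "z": 0, "rx": 0, "ry": 0, "rz": 0},
  ],
)

```text
clock: 13.88
tool_pos: [0.4033, 0.3196, 0.1793]
orientation: [-150.0, -0.2, -96.5]
force: [0.9, -0.7, -2.0]
opening: 0.0601
gripper_force: 30.0
```

```bash
python3 plan.py .438 .3165 .063 -150 0 -96.4; python3 - <<'E'
from h import *
def avg(n): return np.mean([cams.snapshot(n).astype(float) for _ in range(3)],0).clip(0,255).astype(np.uint8)
t=avg("top");s=avg("side");cv2.imwrite("pics/t3.png",t);cv2.imwrite("pics/s3.png",s)
def c(im,x,y,w,h,f):
    o=cv2.resize(im[y:y+h,x:x+w],None,fx=f,fy=f,interpolation=cv2.INTER_CUBIC)
    for i in range(0,w,10): cv2.putText(o,str(x+i),(i*f,8),0,.3,(0,0,255));cv2.line(o,(i*f,8),(i*f,12),(0,0,255))
    for i in range(0,h,10): cv2.putText(o,str(y+i),(0,i*f+3),0,.3,(0,0,255));cv2.line(o,(20,i*f),(24,i*f),(0,0,255))
    return o
im=np.zeros((590,795,3),np.uint8);im[:560,:385]=c(t,125,165,55,80,7);im[:560,390:390+400]=c(s,180,105,57,80,7)[:,:400]
cv2.imwrite("pics/crop3.png",im)
E
```

```text
turn [ 0.0075 -0.05    0.0025] shift now [-0.05  1.12  4.73] final [-0.03  1.12  4.73] rpyB [-150.0, 0.0, -96.4]
pos [0.4033 0.3196 0.1793] [-150.    -0.2  -96.5] j [  77.   -0.  -54.   47.  -43. -120.] t 13.875 f [ 0.9 -0.7 -2. ] open 0.0601Traceback (most recent call last):
  File "<stdin>", line 9, in <module>
ValueError: could not broadcast input array from shape (560,399,3) into shape (560,400,3)
```

```bash
cat >> h.py <<'E'
def crop(im,x,y,w,h,f):
    o=cv2.resize(im[y:y+h,x:x+w],None,fx=f,fy=f,interpolation=cv2.INTER_CUBIC)
    for i in range(0,w,10): cv2.putText(o,str(x+i),(i*f,8),0,.3,(0,0,255));cv2.line(o,(i*f,8),(i*f,12),(0,0,255))
    for i in range(0,h,10): cv2.putText(o,str(y+i),(0,i*f+3),0,.3,(0,0,255));cv2.line(o,(20,i*f),(24,i*f),(0,0,255))
    return o
def avg(n): return np.mean([cams.snapshot(n).astype(float) for _ in range(3)],0).clip(0,255).astype(np.uint8)
E
python3 - <<'E'
from h import *
cv2.imwrite("pics/crop3.png",np.hstack([crop(cv2.imread("pics/t3.png"),125,165,55,80,7),crop(cv2.imread("pics/s3.png"),180,105,56,80,7)]))
p=R.from_euler('z',-6.4,degrees=True);B=R.from_euler('xyz',ctrl.get_obs()['orientation'],degrees=True)
c=ctrl.get_obs()['tool_pos']-B.apply([0,0,.011])
# silhouette corners of roll as expected, right end & left end centres
for s in(28,-28): 
  q=c+B.apply([s/1000,0,0]); print(s,q.round(4),[proj(n,q).round(1) for n in("top","side")])
E
```

```text
28 [0.3946 0.2938 0.1911] [array([[153.5, 221.8]]), array([[188.7, 139.2]])]
-28 [0.4009 0.3495 0.1912] [array([[136.6, 220.3]]), array([[184.6, 133.1]])]
```

View pics/crop3.png

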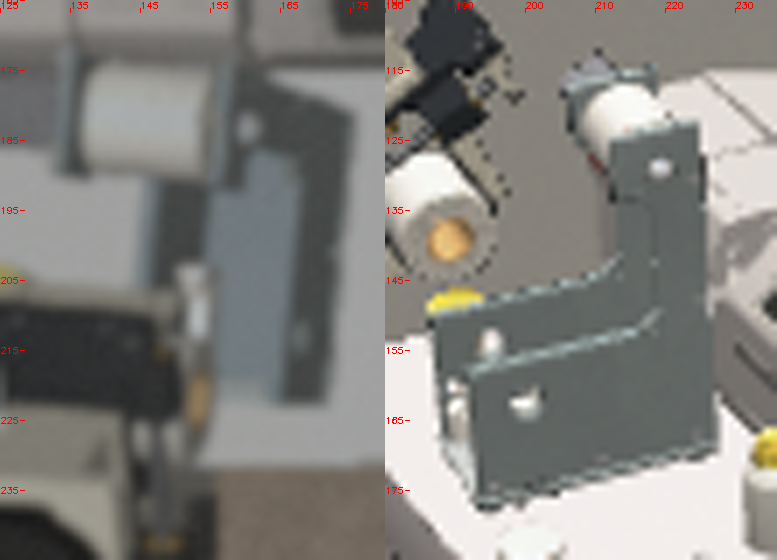

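In the side view the held roll's core centre is at (188.9,138.9), against a predicted (188.7,139.2), and the top view agrees too, so the grasp is as planned. Lowering in stages now.

Call:
play_rows(
  motion=[
    {"x": 0, "y": 0.14, "z": 0.6, "rx": 0, "ry": -0.05, "rz": 0},
    {"x": 0, "y": 0.14, "z": 0.6, "rx": 0, "ry": 0, "rz": 0},
    {"x": 0, "y": 0.1, "z": 0.4, "rx": 0, "ry": 0, "rz": 0},
    {"x": 0, "y": 0.1, "z": 0.4, "rx": 0, "ry": 0, "rz": 0},
    {"x": 0, "y": 0.1, "z": 0.4, "rx": 0, "ry": 0, "rz": 0},
    {"x": 0, "y": 0.1, "z": 0.4, "rx": 0, "ry": 0, "rz": 0},
    {"x": 0, "y": 0.1, "z": 0.4, "rx": 0, "ry": 0, "rz": 0},
    {"x": 0, "y": 0, "z": 0, "rx": 0, "ry": 0, "rz": 0},
  ],
)

```text
clock: 15.18
tool_pos: [0.433, 0.3253, 0.115]
orientation: [-150.6, -0.8, -97.1]
force: [1.9, -11.6, 13.6]
opening: 0.0597
gripper_force: 30.0
```

```bash
python3 plan.py .438 .3165 .063 -150 0 -96.4;python3 - <<'E'
from h import *
o=ctrl.get_obs();print(o['force'],o['moment'],o['gripper_force'])
cv2.imwrite("pics/t4.png",avg("top"));s=avg("side");cv2.imwrite("pics/s4.png",s)
E
```

```text
turn [ 0.155  -0.27   -0.0625] shift now [0.3  0.81 1.93] final [0.33 0.83 1.92] rpyB [-150.0, 0.0, -96.4]
pos [0.433  0.3253 0.115 ] [-150.6   -0.8  -97.1] j [  67.    7.  -58.   62.  -32. -130.] t 15.175 f [  1.9 -11.6  13.6] open 0.0597
[  1.85139293 -11.5542885   13.55657245] [-3.56753032 -1.19871914 -1.97535947] 29.991640993393958
```

The arm ran into the joint 3 limit (-58°), so the tool drifted sideways against the left plate. I'll fit a small kinematic model from the logged poses to choose a lean that is in range.

```bash
cat > kin.py <<'E'
import numpy as np
from itertools import product
from scipy.spatial.transform import Rotation as R
from scipy.optimize import least_squares
from plant import ctrl
D=[([-50.873,20.546,.682,0,-70.136,-16.507],[.26,-.623,.227],[180,0,-157.4]),
([-11,1,-24,0,-65,-69],[.3872,-.2723,.2268],[180,0,-170.7]),
([28,-7,-26,0,-71,-74],[.4115,-.0007,.267],[180,0,-136.6]),
([68,-15,-52,38,-51,-99],[.4334,.1852,.2664],[-149.9,0,-96.7]),
([77,0,-54,47,-43,-120],[.4033,.3196,.1793],[-150,-.2,-96.5])]
o=ctrl.get_obs();D.append((list(o['joint_pos']),list(o['tool_pos']),list(o['orientation'])))
E_=lambda a,t:R.from_euler(a,t,degrees=True)
def chain(j,s):
    A=E_('z',j[0]);B=A*E_('y',j[1]);C=B*E_('y',-j[2]);F=C*E_('x',s[0]*j[3]);G=F*E_('y',-j[4]);T=G*E_('x',s[1]*j[5])
    return A,B,C,F,G,T
def fixed(s): 
    c=[chain(j,s)[-1].inv()*E_('xyz',r) for j,p,r in D]; m=c[0]
    return m,max(np.degrees((m.inv()*x).magnitude()) for x in c)
s=min(product((1,-1),(1,-1)),key=lambda s:fixed(s)[1]);M,err=fixed(s)
def cols(j):
    A,B,C,F,G,T=[x.as_matrix() for x in chain(j,s)]
    return np.c_[A[:,0],A[:,1],[0,0,1],B[:,2],C[:,0],C[:,2],G[:,0],G[:,2]]
Amat=np.vstack([cols(j) for j,p,r in D]);y=np.concatenate([p for j,p,r in D])
W=.003; K=np.linalg.solve(Amat.T@Amat+W**2*np.eye(8),Amat.T@y)
def fk(j): return cols(j)@K, chain(j,s)[-1]*M
def ik(p,rpy,j0):
    T=E_('xyz',rpy)
    f=lambda j:np.r_[(fk(j)[0]-p)*10,(T.inv()*fk(j)[1]).as_rotvec()]
    r=least_squares(f,j0,x_scale=30); return r.x,np.abs(r.fun).max()
E
python3 - <<'E'
from kin import *
print(s,err,K.round(3),(Amat@K-y).round(3).reshape(-1,3).tolist()); print(D[-1][0])
c=np.array([.4325,.317,0]);p=E_('z',-6.4)
for yaw in(-96.4,83.6):
 for lean in(0,10,15,20,25,30,35,40):
  T=E_('z',yaw)*E_('x',180+(lean if yaw<0 else -lean));rpy=T.as_euler('xyz',degrees=True)
  for x,z in((0,.0725),(-.03,.17)):
   best=None
   for j0 in([67,7,-50,62,-32,-130],[20,0,-24,-30,-65,-69],[20,0,-24,-120,-65,60],[20,0,-24,0,-65,90]):
    j,e=ik(c+p.apply([x,0,z])+T.apply([0,0,.011]),rpy,j0)
    if e<.01: print(yaw,lean,z,j.round(0))
E
```

```text
(-1, -1) 0.6800000000000053 [ 0.053 -0.191  0.108  0.603  0.134  0.1    0.495  0.217] [[-0.003, 0.005, -0.001], [0.013, 0.0, 0.023], [-0.008, -0.001, -0.005], [0.009, -0.008, -0.022], [0.003, 0.011, -0.003], [-0.008, -0.005, 0.009]]
[np.float64(66.60700587426253), np.float64(7.231461710544893), np.float64(-58.222365978752094), np.float64(62.447073106266096), np.float64(-32.324735563449956), np.float64(-129.76054930265832)]
-96.4 0 0.0725 [ 51.  15. -75.  15.  -0. -72.]
-96.4 0 0.0725 [ 57.  13. -80.   0.   3. -63.]
-96.4 0 0.0725 [ 85.  15. -75. -78.   0. -13.]
-96.4 0 0.0725 [ 85.  15. -75. -78.  -0. -13.]
-96.4 0 0.17 [ 60.   5. -51.   0. -34. -67.]
-96.4 0 0.17 [ 60.   5. -51.  -0. -34. -67.]
-96.4 0 0.17 [ 60.   5. -51.  -0. -34. -67.]
-96.4 0 0.17 [ 60.   5. -51.  -0. -34. -67.]
-96.4 10 0.0725 [  43.   19.  -60.   63.   -9. -112.]
-96.4 10 0.0725 [  75.   12. -107.  -19.   32.  -65.]
-96.4 10 0.0725 [  91.   28.  -55. -128.   13.   31.]
-96.4 10 0.0725 [  75.   12. -107.  -19.   32.  -65.]
-96.4 10 0.17 [ 62.   3. -57.  20. -28. -86.]
-96.4 10 0.17 [ 62.   3. -57.  20. -28. -86
[... 3517 characters left out ...]
3.6 30 0.17 [  73.    1.  -57.   52.  -38. -304.]
83.6 30 0.17 [  73.    1.  -57. -308.  -38.   56.]
83.6 30 0.17 [ 73.   1. -57.  52. -38.  56.]
83.6 35 0.0725 [  67.   15.  -61.   86.  -33. -336.]
83.6 35 0.0725 [ 109.   69. -165. -218. -122. -142.]
83.6 35 0.0725 [ 67.  15. -61.  86. -33.  24.]
83.6 35 0.17 [  80.    0.  -58.   55.  -44. -311.]
83.6 35 0.17 [  73.   39. -215.  -77. -215.   28.]
83.6 35 0.17 [ 80.   0. -58.  55. -44.  49.]
83.6 40 0.0725 [  74.   15.  -64.   86.  -39. -343.]
83.6 40 0.0725 [ 111.   72. -158. -218. -113. -141.]
83.6 40 0.0725 [ 74.  15. -64.  86. -39.  17.]
83.6 40 0.17 [  87.    0.  -59.   57.  -50. -319.]
83.6 40 0.17 [  79.   42. -222.  -87. -220.   10.]
```

Call:
play_rows(
  motion=[
    {"x": 0.1, "y": -0.2, "z": -0.4, "rx": 0, "ry": 0, "rz": 0},
    {"x": 0.18, "y": -0.3, "z": -0.6, "rx": 0, "ry": 0, "rz": 0},
    {"x": 0, "y": -0.1, "z": -0.8, "rx": 0, "ry": 0, "rz": 0},
    {"x": 0, "y": 0, "z": -0.8, "rx": 0, "ry": 0, "rz": 0},
    {"x": 0, "y": 0, "z": -0.8, "rx": 0, "ry": 0, "rz": 0},
  ],
)

```text
clock: 16.1
tool_pos: [0.4019, 0.3263, 0.196]
orientation: [-150.9, -0.6, -96.8]
force: [0.5, -0.2, -1.5]
opening: 0.0597
gripper_force: 30.0
```

```bash
cat > log.py <<'E'
import json; from plant import ctrl
o=ctrl.get_obs(); L=[o[k].tolist() for k in('joint_pos','tool_pos','orientation')]
open('log.txt','a').write(json.dumps(L)+"\n"); print([[round(v,4) for v in l] for l in L], o['force'].round(1), o['clock'])
E
python3 log.py
```

```text
[[77.9624, -0.5875, -50.8944, 42.4436, -45.9852, -116.4574], [0.4019, 0.3263, 0.196], [-150.8863, -0.5846, -96.8141]] [ 0.5 -0.2 -1.5] 16.1
```

Call:
play_rows(
  motion=[
    {"x": 0, "y": 0, "z": 0, "rx": -1, "ry": 0, "rz": 0},
    {"x": 0, "y": 0, "z": 0, "rx": -1, "ry": 0, "rz": 0},
    {"x": 0, "y": 0, "z": 0, "rx": -0.5, "ry": 0, "rz": 0},
  ],
)

```text
clock: 16.48
tool_pos: [0.4023, 0.3268, 0.1959]
orientation: [-161.0, -0.5, -96.8]
force: [0.1, -0.7, -1.4]
opening: 0.0593
gripper_force: 30.0
```

```bash
python3 log.py
```

```text
[[73.7946, 0.7814, -40.9865, 25.5727, -48.4652, -97.678], [0.4023, 0.3268, 0.1959], [-160.9681, -0.5174, -96.816]] [ 0.1 -0.7 -1.4] 16.475
```

Call:
play_rows(
  motion=[
    {"x": 0, "y": 0, "z": 0, "rx": -0.5, "ry": 0, "rz": 0},
    {"x": 0, "y": 0, "z": 0, "rx": -1, "ry": 0, "rz": 0},
    {"x": 0, "y": 0, "z": 0, "rx": -1, "ry": 0, "rz": 0},
  ],
)

```text
clock: 16.85
tool_pos: [0.4021, 0.3263, 0.1955]
orientation: [-171.0, -0.6, -96.8]
force: [1.4, -0.1, -1.4]
opening: 0.0598
gripper_force: 30.0
```

```bash
python3 log.py; python3 - <<'E'
from h import *
s=avg("side");t=avg("top");cv2.imwrite("pics/s5.png",s);cv2.imwrite("pics/t5.png",t)
E
```

```text
[[67.4605, 3.7229, -30.4075, 10.8506, -54.4548, -80.4031], [0.4021, 0.3263, 0.1955], [-171.0058, -0.5796, -96.7767]] [ 1.4 -0.1 -1.4] 16.85
```

```bash
python3 - <<'E'
s=open('kin.py').read()
s=s.replace("o=ctrl.get_obs();D.append((list(o['joint_pos']),list(o['tool_pos']),list(o['orientation'])))","""nR=len(D)-1
D.append(([66.607,7.2315,-58.2224,62.4471,-32.3247,-129.7605],[.433,.3253,.115],[-150.6,-.8,-97.1]))
import json
D+=[tuple(json.loads(l)) for l in open('log.txt')]
w=np.repeat([1]+[.15]*nR+[1]*(len(D)-nR-1),3)""")
s=s.replace("C[:,2],G[:,0],G[:,2]]","C[:,2],G[:,0]]").replace("np.linalg.solve(Amat.T@Amat+W**2*np.eye(8),Amat.T@y)","np.linalg.lstsq(Amat*w[:,None],y*w,rcond=None)[0]").replace("r=least_squares(f,j0,x_scale=30)","r=least_squares(f,np.clip(j0,LO+1,HI-1),bounds=(LO,HI),x_scale=30)").replace("W=.003;","LO=np.array([-176,-82,-58.2,-173.8,-174.7,-173.6]);HI=np.array([176,121.7,71.7,95.5,-.2,173.6]);")
open('kin.py','w').write(s)
E
python3 - <<'E'
from kin import *
print(s,err,K.round(3),(Amat@K-y).round(3).reshape(-1,3).tolist())
c=np.array([.4325,.317,0]);p=E_('z',-6.4)
for yaw in(-96.4,):
 for lean in(0,10,15,18,20,22,25,30):
  T=E_('z',yaw)*E_('x',180+lean);rpy=T.as_euler('xyz',degrees=True)
  for x,z in((0,.0725),(-.03,.17)):
    j,e=ik(c+p.apply([x,0,z])+T.apply([0,0,.011]),rpy,[73,1,-41,25,-48,-98]);print(yaw,lean,z,j.round(0),round(e,3))
E
```

```text
(-1, -1) 0.6800000000000053 [ 0.196 -0.202 -0.176  0.642  0.202  0.092  0.219] [[-0.011, -0.004, -0.003], [-0.004, -0.008, 0.018], [-0.017, -0.019, -0.004], [-0.045, -0.044, -0.06], [-0.009, 0.001, -0.012], [0.036, -0.013, 0.01], [-0.017, -0.002, -0.018], [-0.021, 0.007, -0.003], [-0.006, 0.012, 0.016]]
-96.4 0 0.0725 [ 58.  14. -58.  -1. -19. -63.] 0.015
-96.4 0 0.17 [ 62.   6. -40.  -0. -43. -68.] 0.0
-96.4 10 0.0725 [ 61.  13. -58.  18. -20. -85.] 0.081
-96.4 10 0.17 [ 66.   4. -44.  15. -40. -84.] 0.0
-96.4 15 0.0725 [ 62.  13. -58.  26. -22. -93.] 0.119
-96.4 15 0.17 [ 68.   3. -46.  23. -39. -93.] 0.0
-96.4 18 0.0725 [ 63.  13. -58.  29. -23. -97.] 0.143
-96.4 18 0.17 [ 69.   3. -48.  29. -39. -98.] 0.0
-96.4 20 0.0725 [  63.   13.  -58.   32.  -24. -100.] 0.16
-96.4 20 0.17 [  70.    2.  -49.   32.  -39. -102.] 0.0
-96.4 22 0.0725 [  63.   13.  -58.   34.  -24. -103.] 0.177
-96.4 22 0.17 [  71.    2.  -50.   36.  -39. -106.] 0.0
-96.4 25 0.0725 [  64.   13.  -58.   36.  -26. -106.] 0.203
-96.4 25 0.17 [  73.    2.  -52.   41.  -39. -112.] 0.0
-96.4 30 0.0725 [  65.   13.  -58.   40.  -28. -111.] 0.248
-96.4 30 0.17 [  75.    1.  -55.   49.  -41. -122.] 0.0
```

```bash
sed -i 's/C\[:,2\],G\[:,0\]\]/C[:,2],G[:,0],F[:,1]]/' kin.py; cat > try.py <<'E'
from kin import *
print(s,err,K.round(3),(Amat@K-y).round(3).reshape(-1,3).tolist(),np.linalg.cond(Amat*w[:,None]))
c=np.array([.4325,.317,0]);p=E_('z',-6.4)
for yaw in(-96.4,):
 for lean in(0,10,15,18,20,22,25,30):
  T=E_('z',yaw)*E_('x',180+lean);rpy=T.as_euler('xyz',degrees=True)
  for x,z in((0,.0725),(-.03,.17)):
    j,e=ik(c+p.apply([x,0,z])+T.apply([0,0,.011]),rpy,[73,1,-41,25,-48,-98]);print(yaw,lean,z,j.round(0),round(e,3))
E
python3 try.py
```

```text
(-1, -1) 0.6800000000000053 [-0.    -0.     0.198  0.602  0.464  0.001  0.378 -0.191] [[-0.0, -0.0, -0.0], [-0.001, 0.002, -0.0], [0.001, 0.003, 0.0], [0.0, 0.002, 0.001], [-0.001, 0.004, 0.001], [-0.0, 0.0, -0.0], [0.0, -0.0, -0.0], [-0.0, -0.0, 0.0], [-0.0, 0.0, 0.0]] 51.058922960637354
-96.4 0 0.0725 [ 57.  17. -29.   0. -44. -64.] 0.0
-96.4 0 0.17 [ 60.   9. -25.  -0. -56. -67.] 0.0
-96.4 10 0.0725 [ 63.  14. -42.  18. -32. -84.] 0.0
-96.4 10 0.17 [ 67.   5. -35.  13. -48. -82.] 0.0
-96.4 15 0.0725 [ 64.  13. -49.  32. -27. -99.] 0.0
-96.4 15 0.17 [ 70.   3. -41.  21. -44. -92.] 0.0
-96.4 18 0.0725 [  63.   12.  -54.   44.  -25. -110.] 0.0
-96.4 18 0.17 [ 72.   3. -44.  27. -42. -98.] 0.0
-96.4 20 0.0725 [  62.   11.  -56.   53.  -23. -118.] 0.0
-96.4 20 0.17 [  73.    2.  -47.   31.  -41. -102.] 0.0
-96.4 22 0.0725 [  60.   11.  -58.   61.  -23. -124.] 0.003
-96.4 22 0.17 [  73.    2.  -49.   35.  -41. -106.] 0.0
-96.4 25 0.0725 [  61.   12.  -58.   62.  -25. -127.] 0.029
-96.4 25 0.17 [  74.    2.  -52.   41.  -40. -113.] 0.0
-96.4 30 0.0725 [  63.   13.  -58.   65.  -29. -131.] 0.073
-96.4 30 0.17 [  74.    1.  -56.   51.  -39. -123.] 0.0
```

The model now fits to under a millimetre where the joints were logged precisely. A lean of 20° reaches the seat with joint 3 at -56°. I'll check that the roll didn't slip in the grip at that contact, then go on.

```bash
python3 - <<'E'
from h import *
import json
L=json.loads(open('log.txt').readlines()[-1])
def orange(f):
    s=cv2.imread(f).astype(int); m=((s[...,2]-s[...,0]>45)&(s[...,2]>130)).astype(np.uint8); m[:110]=0;m[160:]=0;m[:,:175]=0;m[:,205:]=0
    n,_,st,ce=cv2.connectedComponentsWithStats(m); return [(st[i,4],ce[i].round(1).tolist()) for i in range(1,n) if st[i,4]>4]
for f,p,r in(("pics/s3.png",[.4033,.3196,.1793],[-150,-.2,-96.5]),("pics/s5.png",L[1],L[2])):
    B=R.from_euler('xyz',r,degrees=True);c=np.array(p)-B.apply([0,0,.011]);print(f,orange(f),proj("side",[c+B.apply([.028,0,0]),c]).round(1).tolist())
B=R.from_euler('z',-96.4,degrees=True)*R.from_euler('x',200,degrees=True);print(B.as_euler('xyz',degrees=True))
P=R.from_euler('z',-6.4,degrees=True)
for x,z in((-.03,.17),(0,.074)): print(np.array([.4325,.317,0])+P.apply([x,0,z])+B.apply([0,0,.011]))
E
python3 plan.py .407 .320 .16 -160 0 -96.4
python3 plan.py .4362 .3166 .0637 -160 0 -96.4
```

```text
pics/s3.png [(np.int32(35), [188.7, 138.8]), (np.int32(18), [189.4, 147.2])] [[188.9, 139.8], [186.8, 136.7]]
pics/s5.png [(np.int32(22), [189.0, 136.1]), (np.int32(18), [189.4, 147.2])] [[188.4, 135.3], [186.4, 132.3]]
[-160.     0.   -96.4]
[0.40642574 0.3199247  0.15966338]
[0.43623878 0.31658063 0.06366338]
turn [ 2.7075 -0.185  -0.06  ] shift now [0.18 0.   1.42] final [0.19 0.27 1.4 ] rpyB [-160.0, 0.0, -96.4]
pos [0.402  0.3254 0.1951] [-170.8   -0.7  -96.8] j [ 68.   4. -31.  11. -54. -81.] t 17.15 f [-0.2 -0.7 -2.2] open 0.0601
turn [ 2.7075 -0.185  -0.06  ] shift now [ 0.13 -0.54  5.41] final [0.2  0.48 5.42] rpyB [-160.0, 0.0, -96.4]
pos [0.402  0.3254 0.1951] [-170.8   -0.7  -96.8] j [ 68.   4. -31.  11. -54. -81.] t 17.15 f [-0.2 -0.7 -2.2] open 0.0601
```

Call:
play_rows(
  motion=[
    {"x": 0, "y": 0, "z": 0, "rx": 0.9, "ry": -0.1, "rz": 0},
    {"x": 0, "y": 0, "z": 0, "rx": 0.9, "ry": -0.09, "rz": -0.06},
    {"x": 0, "y": 0, "z": 0, "rx": 0.9, "ry": 0, "rz": 0},
    {"x": 0.19, "y": 0.27, "z": 0.4, "rx": 0, "ry": 0, "rz": 0},
    {"x": 0, "y": 0, "z": 0, "rx": 0, "ry": 0, "rz": 0},
    {"x": 0, "y": 0, "z": 0, "rx": 0, "ry": 0, "rz": 0},
  ],
)

```text
clock: 17.9
tool_pos: [0.3989, 0.3219, 0.184]
orientation: [-160.1, 0.1, -96.4]
force: [1.2, 1.0, -1.5]
opening: 0.0597
gripper_force: 30.0
```

```bash
python3 log.py; python3 - <<'E'
from h import *
s=avg("side");t=avg("top");cv2.imwrite("pics/s6.png",s);cv2.imwrite("pics/t6.png",t)
a=[crop(x,130,195,32,32,9) for x in(cv2.imread("pics/t3.png"),t)];b=[crop(x,176,118,32,32,9) for x in(cv2.imread("pics/s3.png"),s)]
cv2.imwrite("pics/crop6.png",np.vstack([np.hstack(a),np.hstack(b)]))
o=ctrl.get_obs()
for p,r in(([.4033,.3196,.1793],[-150,-.2,-96.5]),(o['tool_pos'],o['orientation'])):
    B=R.from_euler('xyz',r,degrees=True);c=np.array(p)-B.apply([0,0,.011]);print([proj(n,[c+B.apply([.028,0,0]),c]).round(1).tolist() for n in("top","side")])
E
```

```text
[[74.1993, 0.2974, -44.2487, 28.0382, -45.5437, -100.4823], [0.3989, 0.3219, 0.184], [-160.1013, 0.1034, -96.4115]] [ 1.2  1.  -1.5] 17.9
[[[154.1, 221.7], [145.7, 221.0]], [[188.9, 139.8], [186.8, 136.7]]]
[[[153.0, 222.5], [144.6, 221.8]], [[188.0, 138.7], [185.9, 135.6]]]
```

View pics/crop6.png

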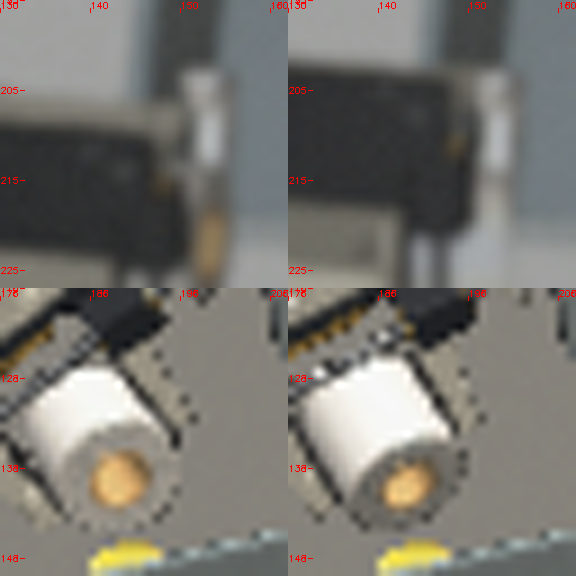

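The side view shows the roll's right face tilted down in the grip compared with before the contact (core at (188.8,139.6), against a predicted (188.0,138.7)). I'll set it down on free bench near (0.43,-0.04) to square it up, then re-grip.

Call:
play_rows(
  motion=[
    {"x": 0, "y": -0.2, "z": -1, "rx": 0, "ry": 0, "rz": 0},
    {"x": 0, "y": -0.2, "z": -1, "rx": 0, "ry": 0, "rz": 0},
    {"x": 0, "y": -0.2, "z": -1, "rx": 0, "ry": 0, "rz": 0},
    {"x": 0, "y": 0, "z": 0, "rx": -1, "ry": 0, "rz": 0},
    {"x": 0, "y": 0, "z": 0, "rx": -1, "ry": 0, "rz": 0},
    {"x": 0, "y": 0, "z": 0, "rx": -1, "ry": 0, "rz": 0},
    {"x": 0, "y": 0, "z": 0, "rx": -1, "ry": 0, "rz": 0},
    {"x": 0, "y": 0, "z": 0, "rx": -1, "ry": 0, "rz": 0},
  ],
)

```text
clock: 19.2
tool_pos: [0.3873, 0.323, 0.2596]
orientation: [179.8, 0.1, -96.4]
force: [0.4, -0.2, -0.7]
opening: 0.0594
gripper_force: 30.0
```

```bash
python3 plan.py .43 -.04 .25 180 0 -96.4
```

```text
turn [0.0525 0.0325 0.0025] shift now [14.24 -3.31  0.34] final [14.24 -3.32  0.38] rpyB [180.0, 0.0, -96.4]
pos [0.3873 0.323  0.2596] [ 1.798e+02  1.000e-01 -9.640e+01] j [ 62.   3. -17.  -0. -70. -68.] t 19.2 f [ 0.4 -0.2 -0.7] open 0.0594
```

Call:
play_rows(
  motion=[
    {"x": 0.95, "y": -0.22, "z": 0, "rx": 0.05, "ry": 0.03, "rz": 0},
    {"x": 0.95, "y": -0.22, "z": 0, "rx": 0, "ry": 0, "rz": 0},
    {"x": 0.95, "y": -0.22, "z": 0, "rx": 0, "ry": 0, "rz": 0},
    {"x": 0.95, "y": -0.22, "z": 0, "rx": 0, "ry": 0, "rz": 0},
    {"x": 0.95, "y": -0.22, "z": 0, "rx": 0, "ry": 0, "rz": 0},
    {"x": 0.95, "y": -0.22, "z": 0, "rx": 0, "ry": 0, "rz": 0},
    {"x": 0.95, "y": -0.22, "z": 0, "rx": 0, "ry": 0, "rz": 0},
    {"x": 0.95, "y": -0.22, "z": 0, "rx": 0, "ry": 0, "rz": 0},
    {"x": 0.95, "y": -0.22, "z": 0, "rx": 0, "ry": 0, "rz": 0},
    {"x": 0.95, "y": -0.22, "z": 0, "rx": 0, "ry": 0, "rz": 0},
    {"x": 0.95, "y": -0.22, "z": 0, "rx": 0, "ry": 0, "rz": 0},
    {"x": 0.95, "y": -0.22, "z": 0, "rx": 0, "ry": 0, "rz": 0},
    {"x": 0.95, "y": -0.22, "z": 0, "rx": 0, "ry": 0, "rz": 0},
    {"x": 0.95, "y": -0.22, "z": 0, "rx": 0, "ry": 0, "rz": 0},
    {"x": 0.95, "y": -0.22, "z": 0.4, "rx": 0, "ry": 0, "rz": 0},
    {"x": 0, "y": 0, "z": 1, "rx": 0, "ry": 0, "rz": 0},
    {"x": 0, "y": 0, "z": 1, "rx": 0, "ry": 0, "rz": 0},
    {"x": 0, "y": 0, "z": 1, "rx": 0, "ry": 0, "rz": 0},
    {"x": 0, "y": 0, "z": 1, "rx": 0, "ry": 0, "rz": 0},
    {"x": 0, "y": 0, "z": 1, "rx": 0, "ry": 0, "rz": 0},
  ],
)

```text
clock: 21.7
tool_pos: [0.4291, -0.0413, 0.1245]
orientation: [-179.8, -0.0, -96.4]
force: [0.5, 0.1, -1.6]
opening: 0.0596
gripper_force: 30.0
```

Call:
play_rows(
  motion=[
    {"x": 0, "y": 0, "z": 1, "rx": 0, "ry": 0, "rz": 0},
    {"x": 0, "y": 0, "z": 1, "rx": 0, "ry": 0, "rz": 0},
    {"x": 0, "y": 0, "z": 1, "rx": 0, "ry": 0, "rz": 0},
    {"x": 0, "y": 0, "z": 0.6, "rx": 0, "ry": 0, "rz": 0},
    {"x": 0, "y": 0, "z": 0.1, "rx": 0, "ry": 0, "rz": 0},
  ],
)

```text
clock: 22.32
tool_pos: [0.4289, -0.0414, 0.0319]
orientation: [-179.9, -0.1, -96.4]
force: [0.4, -0.8, -1.6]
opening: 0.0599
gripper_force: 30.0
```

Call:
play_rows(
  motion=[
    {"x": 0, "y": 0, "z": 0.1, "rx": 0, "ry": 0, "rz": 0},
    {"x": 0, "y": 0, "z": 0.1, "rx": 0, "ry": 0, "rz": 0},
    {"x": 0, "y": 0, "z": 0.1, "rx": 0, "ry": 0, "rz": 0},
  ],
)

```text
clock: 22.7
tool_pos: [0.4303, -0.0406, 0.0251]
orientation: [-179.8, -0.0, -96.4]
force: [-0.4, 0.8, -2.2]
opening: 0.0594
gripper_force: 30.0
```

Call:
play_rows(
  motion=[
    {"x": 0, "y": 0, "z": 0.06, "rx": 0, "ry": 0, "rz": 0},
    {"x": 0, "y": 0, "z": 0.06, "rx": 0, "ry": 0, "rz": 0},
  ],
)

```text
clock: 22.95
tool_pos: [0.4302, -0.0406, 0.0218]
orientation: [-179.9, -0.0, -96.4]
force: [-1.8, 2.2, 7.4]
opening: 0.0595
gripper_force: 30.0
```

Call:
play_rows(
  motion=[
    {"x": 0, "y": 0, "z": 0.05, "rx": 0, "ry": 0, "rz": 0},
    {"x": 0, "y": 0, "z": 0.04, "rx": 0, "ry": 0, "rz": 0},
  ],
)

```text
clock: 23.2
tool_pos: [0.4306, -0.04, 0.0207]
orientation: [-179.8, 0.0, -96.4]
force: [-10.2, 10.4, 27.4]
opening: 0.0596
gripper_force: 30.0
```

Call:
play_rows(
  motion=[
    {"x": 0, "y": 0, "z": 0, "rx": 0, "ry": 0, "rz": 0},
    {"x": 0, "y": 0, "z": 0, "rx": 0, "ry": 0, "rz": 0},
    {"x": 0, "y": 0, "z": 0, "rx": 0, "ry": 0, "rz": 0},
  ],
  fingers=0.7,
)

```text
clock: 23.58
tool_pos: [0.43, -0.0407, 0.0194]
orientation: [-179.9, -0.0, -96.4]
force: [-0.1, -0.1, 0.8]
opening: 0.074
gripper_force: 0.0
```

```bash
python3 log.py; python3 - <<'E'
from h import *
s=avg("side");t=avg("top");cv2.imwrite("pics/s7.png",s);cv2.imwrite("pics/t7.png",t)
o=ctrl.get_obs();c=o['tool_pos'].copy();c[2]=.03
print([proj(n,[c,c+[-.003,-.028,0],c+[.003,.028,0]]).round(1).tolist() for n in("top","side")])
u,v=proj("side",c)[0].astype(int)
cv2.imwrite("pics/crop7.png",np.hstack([crop(t,225,185,50,45,8),crop(s,u-24,v-22,48,45,8)]))
E
```

```text
[[21.0433, 12.7428, -44.1833, 0.1636, -32.9937, -27.5868], [0.43, -0.0407, 0.0194], [-179.8877, -0.0421, -96.4063]] [-0.1 -0.1  0.8] 23.575
[[[255.7, 209.5], [263.2, 210.1], [248.1, 208.9]], [[235.6, 209.7], [238.4, 213.8], [232.9, 205.6]]]
```

View pics/crop7.png

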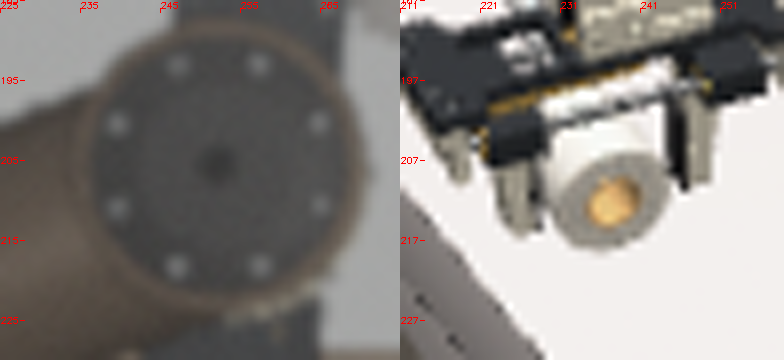

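The roll now lies flat on the bench, with its near core centre at side (237.2,211.8), but it seems shifted to the left in the grip. I'll measure that now.

```bash
python3 - <<'E'
from h import *
s=cv2.imread("pics/s7.png").astype(int); m=((s[...,2]-s[...,0]>45)&(s[...,2]>150)).astype(np.uint8); q=np.zeros_like(m);q[205:220,230:245]=m[205:220,230:245]
n,_,st,ce=cv2.connectedComponentsWithStats(q);print(st[1:],ce[1:])
o=ctrl.get_obs();B=R.from_euler('xyz',o['orientation'],degrees=True)
for uv in((237.2,211.8),(237.2,212.7)):
    w=plane("side",*uv,.03); print(w.round(4), (B.inv().apply(w-o['tool_pos'])*1000).round(1))
# roll face outer ellipse: grey face on white bench
g=s.max(2); print(g[203:222:2,228:248])
E
```

```text
[[234 209   7   7  30]] [[236.86666667 212.2       ]]
[ 0.4288 -0.0555  0.03  ] [ 14.8  -0.5 -10.6]
[ 0.4262 -0.0604  0.03  ] [ 20.    1.6 -10.6]
[[ 42  89 149 241 243 245 246 249 248 247 247 243 230 236 243 242  81  22
   42 146]
 [ 39  96 235 241 245 246 247 249 248 247 246 236 239 236 233 242  80  22
   47 177]
 [146 203 225 234 240 239 216 168 158 156 139 153 147 149 156 166 129  21
   40 145]
 [ 99 181 206 220 192 157 149 155 189 159 159 139 147 142 149 156 168 135
   41 142]
 [ 77 148 171 152 150 144 151 198 227 224 204 169 121 147 149 151 182 243
  238 240]
 [144 180 129 152 138 147 151 228 230 232 230 212 151 152 146 170 237 243
  243 243]
 [107 242 193 141 145 147 139 153 158 158 157 154 151 157 202 242 243 243
  243 243]
 [243 243 243 240 182 154 153 150 151 153 144 207 240 241 243 243 243 243
  243 243]
 [243 243 243 243 243 242 242 241 241 242 243 243 243 243 243 243 243 243
  243 243]
 [243 243 243 243 243 243 243 243 243 243 243 243 243 243 243 243 243 243
  243 243]]
```

Call:
play_rows(
  motion=[
    {"x": -0.22, "y": 0, "z": 0, "rx": 0, "ry": 0, "rz": 0},
    {"x": -0.22, "y": 0, "z": 0, "rx": 0, "ry": 0, "rz": 0},
  ],
)

```text
clock: 24.12
tool_pos: [0.4313, -0.0294, 0.0195]
orientation: [-179.9, -0.0, -96.4]
force: [0.3, -0.7, 0.2]
opening: 0.0744
gripper_force: 0.0
```

Call:
play_rows(
  motion=[
    {"x": 0, "y": 0, "z": 0, "rx": 0, "ry": 0, "rz": 0},
    {"x": 0, "y": 0, "z": 0, "rx": 0, "ry": 0, "rz": 0},
    {"x": 0, "y": 0, "z": 0, "rx": 0, "ry": 0, "rz": 0},
    {"x": 0, "y": 0, "z": 0, "rx": 0, "ry": 0, "rz": 0},
    {"x": 0, "y": 0, "z": 0, "rx": 0, "ry": 0, "rz": 0},
    {"x": 0, "y": 0, "z": 0, "rx": 0, "ry": 0, "rz": 0},
  ],
  fingers=-1,
)

```text
clock: 24.88
tool_pos: [0.4312, -0.0298, 0.0195]
orientation: [-179.9, -0.0, -96.4]
force: [-0.1, 0.9, 0.2]
opening: 0.0597
gripper_force: 30.0
```

Call:
play_rows(
  motion=[
    {"x": 0, "y": 0, "z": -0.5, "rx": 0, "ry": 0, "rz": 0},
    {"x": 0, "y": 0, "z": -1, "rx": 0, "ry": 0, "rz": 0},
    {"x": 0, "y": 0, "z": -1, "rx": 0, "ry": 0, "rz": 0},
    {"x": 0, "y": 0, "z": -1, "rx": 0, "ry": 0, "rz": 0},
    {"x": 0, "y": 0, "z": -1, "rx": 0, "ry": 0, "rz": 0},
    {"x": 0, "y": 0, "z": -1, "rx": 0, "ry": 0, "rz": 0},
    {"x": 0, "y": 0, "z": -1, "rx": 0, "ry": 0, "rz": 0},
    {"x": -0.5, "y": 0, "z": -1, "rx": 0, "ry": 0, "rz": 0},
    {"x": -1, "y": 0.1, "z": -1, "rx": 0, "ry": 0, "rz": 0},
    {"x": -1, "y": 0.1, "z": -0.5, "rx": 0, "ry": 0, "rz": 0},
    {"x": -1, "y": 0.2, "z": 0, "rx": 0, "ry": 0, "rz": 0},
    {"x": -1, "y": 0.2, "z": 0, "rx": 0, "ry": 0, "rz": 0},
    {"x": -1, "y": 0.2, "z": 0, "rx": 0, "ry": 0, "rz": 0},
    {"x": -1, "y": 0.2, "z": 0, "rx": 0, "ry": 0, "rz": 0},
    {"x": -1, "y": 0.2, "z": 0, "rx": 0, "ry": 0, "rz": 0},
    {"x": -1, "y": 0.2, "z": 0, "rx": 0, "ry": 0, "rz": 0},
  ],
)

```text
clock: 26.88
tool_pos: [0.4192, 0.186, 0.2451]
orientation: [-179.9, -0.0, -96.4]
force: [-0.4, -0.0, -1.2]
opening: 0.06
gripper_force: 30.0
```

```bash
python3 log.py;python3 plan.py .398 .3208 .235 -160 0 -96.4
```

```text
[[48.7576, -1.2018, -23.7223, 0.1279, -67.4156, -55.2091], [0.4192, 0.186, 0.2451], [-179.8666, -0.015, -96.4025]] [-0.4 -0.  -1.2] 26.875
turn [ 4.9675 -0.005   0.    ] shift now [-5.26  1.44  0.4 ] final [-5.26  1.49 -0.12] rpyB [-160.0, 0.0, -96.4]
pos [0.4192 0.186  0.2451] [-179.9   -0.   -96.4] j [ 49.  -1. -24.   0. -67. -55.] t 26.875 f [-0.4 -0.  -1.2] open 0.06
```

Next I'll move over the bay, lean 20°, and measure the roll against a prediction.

Call:
play_rows(
  motion=[
    {"x": -0.88, "y": 0.24, "z": 0.05, "rx": 0, "ry": 0, "rz": 0},
    {"x": -0.88, "y": 0.24, "z": 0.05, "rx": 0, "ry": 0, "rz": 0},
    {"x": -0.88, "y": 0.24, "z": 0.05, "rx": 0, "ry": 0, "rz": 0},
    {"x": -0.88, "y": 0.24, "z": 0.05, "rx": 0, "ry": 0, "rz": 0},
    {"x": -0.87, "y": 0.24, "z": 0.1, "rx": 0, "ry": 0, "rz": 0},
    {"x": -0.87, "y": 0.24, "z": 0.1, "rx": 0, "ry": 0, "rz": 0},
    {"x": 0, "y": 0, "z": 0, "rx": 1, "ry": 0, "rz": 0},
    {"x": 0, "y": 0, "z": 0, "rx": 1, "ry": 0, "rz": 0},
    {"x": 0, "y": 0, "z": 0, "rx": 1, "ry": 0, "rz": 0},
    {"x": 0, "y": 0, "z": 0, "rx": 1, "ry": 0, "rz": 0},
    {"x": 0, "y": 0, "z": 0, "rx": 0.97, "ry": 0, "rz": 0},
    {"x": 0, "y": 0.3, "z": 0.95, "rx": 0, "ry": 0, "rz": 0},
    {"x": 0, "y": 0.3, "z": 0.95, "rx": 0, "ry": 0, "rz": 0},
    {"x": 0, "y": 0, "z": 0, "rx": 0, "ry": 0, "rz": 0},
    {"x": 0, "y": 0, "z": 0, "rx": 0, "ry": 0, "rz": 0},
  ],
)

```text
clock: 28.75
tool_pos: [0.4009, 0.3208, 0.1852]
orientation: [-160.0, -0.0, -96.4]
force: [0.9, -0.1, -0.7]
opening: 0.0598
gripper_force: 30.0
```

```bash
python3 log.py;python3 plan.py .4362 .3166 .0637 -160 0 -96.4; python3 - <<'E'
from h import *
s=avg("side");t=avg("top");cv2.imwrite("pics/s8.png",s);cv2.imwrite("pics/t8.png",t)
o=ctrl.get_obs();B=R.from_euler('xyz',o['orientation'],degrees=True);c=o['tool_pos']-B.apply([0,0,.011])
print([proj(n,[c+B.apply([.028,0,0]),c]).round(1).tolist() for n in("top","side")])
a=s.astype(int);m=((a[...,2]-a[...,0]>45)&(a[...,2]>130)).astype(np.uint8);m[:110]=0;m[170:]=0;m[:,:170]=0;m[:,205:]=0
n,_,st,ce=cv2.connectedComponentsWithStats(m);print(st[1:].tolist(),ce[1:].round(1).tolist())
for f in("pics/t3.png","pics/t6.png","pics/t8.png"): print(f);print(cv2.imread(f).max(2)[206:216:3,148:162])
E
```

```text
[[73.9648, 0.2938, -44.1621, 28.172, -45.6579, -100.2688], [0.4009, 0.3208, 0.1852], [-159.9716, -0.002, -96.3898]] [ 0.9 -0.1 -0.7] 28.75
turn [-0.0075  0.      0.0025] shift now [0.01 0.33 5.05] final [0.01 0.33 5.05] rpyB [-160.0, 0.0, -96.4]
pos [0.4009 0.3208 0.1852] [-160.    -0.   -96.4] j [  74.    0.  -44.   28.  -46. -100.] t 28.75 f [ 0.9 -0.1 -0.7] open 0.0598
[[[153.4, 221.9], [144.9, 221.2]], [[188.5, 138.5], [186.5, 135.4]]]
[[186, 135, 6, 7, 33], [186, 146, 8, 4, 18]] [[188.6, 138.2], [189.4, 147.2]]
pics/t3.png
[[ 98  98 107 138 153 145 130 115 117 125 129 129 128 128]
 [114 107  90 110 161 178 152 117 117 125 127 127 129 128]
 [ 83  86  86 113 150 162 136 113 120 126 128 128 129 127]
 [ 74  72  92 117 114  97  93 103 119 127 128 127 127 127]]
pics/t6.png
[[ 78  89 100 136 152 146 131 114 118 126 128 127 127 128]
 [ 71  74  70 107 162 180 152 117 118 126 128 127 129 129]
 [ 61  54  69 124 167 177 146 116 119 126 129 129 128 128]
 [ 49  47  75 122 138 135 118 114 123 128 128 128 128 127]]
pics/t8.png
[[ 71  83  99 135 153 146 129 116 118 125 128 128 129 128]
 [ 65  68  67 105 163 180 152 115 116 125 128 127 128 129]
 [ 55  48  60 112 158 170 145 115 119 127 129 128 129 129]
 [ 51  44  65 106 109  97  95 105 122 125 128 128 128 127]]
```

The core blob is at (188.6,138.2), against a predicted (188.5,138.5), so the roll is centred again. Lowering in stages.

Call:
play_rows(
  motion=[
    {"x": 0, "y": 0.05, "z": 0.7, "rx": 0, "ry": 0, "rz": 0},
    {"x": 0, "y": 0.05, "z": 0.7, "rx": 0, "ry": 0, "rz": 0},
    {"x": 0, "y": 0.03, "z": 0.5, "rx": 0, "ry": 0, "rz": 0},
    {"x": 0, "y": 0.03, "z": 0.4, "rx": 0, "ry": 0, "rz": 0},
    {"x": 0, "y": 0.03, "z": 0.4, "rx": 0, "ry": 0, "rz": 0},
  ],
)

```text
clock: 29.68
tool_pos: [0.4195, 0.3181, 0.119]
orientation: [-160.0, -0.0, -96.4]
force: [-0.3, -0.6, -1.2]
opening: 0.0597
gripper_force: 30.0
```

```bash
python3 log.py;python3 plan.py .4362 .3166 .0637 -160 0 -96.4
```

```text
[[69.2749, 5.9617, -50.3997, 36.3816, -33.9977, -106.214], [0.4195, 0.3181, 0.119], [-159.9854, -0.0129, -96.4011]] [-0.3 -0.6 -1.2] 29.675
turn [-0.0025 -0.0025  0.    ] shift now [-0.02  0.13  2.31] final [-0.02  0.13  2.31] rpyB [-160.0, 0.0, -96.4]
pos [0.4195 0.3181 0.119 ] [-160.    -0.   -96.4] j [  69.    6.  -50.   36.  -34. -106.] t 29.675 f [-0.3 -0.6 -1.2] open 0.0597
```

Call:
play_rows(
  motion=[
    {"x": 0, "y": 0.03, "z": 0.35, "rx": 0, "ry": 0, "rz": 0},
    {"x": 0, "y": 0.02, "z": 0.35, "rx": 0, "ry": 0, "rz": 0},
    {"x": 0, "y": 0.02, "z": 0.35, "rx": 0, "ry": 0, "rz": 0},
    {"x": 0, "y": 0.02, "z": 0.3, "rx": 0, "ry": 0, "rz": 0},
  ],
)

```text
clock: 30.18
tool_pos: [0.4288, 0.3168, 0.0863]
orientation: [-160.0, -0.0, -96.4]
force: [-0.2, 0.6, -0.9]
opening: 0.0599
gripper_force: 30.0
```

```bash
python3 log.py;python3 plan.py .4362 .3166 .0637 -160 0 -96.4
```

```text
[[65.7832, 9.0783, -53.7113, 44.0193, -27.9598, -111.6023], [0.4288, 0.3168, 0.0863], [-160.0003, -0.0377, -96.4026]] [-0.2  0.6 -0.9] 30.175
turn [ 0.     -0.01    0.0025] shift now [-0.03  0.03  0.95] final [-0.03  0.03  0.95] rpyB [-160.0, 0.0, -96.4]
pos [0.4288 0.3168 0.0863] [-160.    -0.   -96.4] j [  66.    9.  -54.   44.  -28. -112.] t 30.175 f [-0.2  0.6 -0.9] open 0.0599
```

Call:
play_rows(
  motion=[
    {"x": 0, "y": 0.01, "z": 0.25, "rx": 0, "ry": 0, "rz": 0},
    {"x": -0.01, "y": 0.01, "z": 0.25, "rx": 0, "ry": 0, "rz": 0},
    {"x": -0.01, "y": 0.01, "z": 0.2, "rx": 0, "ry": 0, "rz": 0},
    {"x": 0, "y": 0, "z": 0.1, "rx": 0, "ry": 0, "rz": 0},
  ],
)

```text
clock: 30.68
tool_pos: [0.4349, 0.3165, 0.0675]
orientation: [-160.0, -0.0, -96.4]
force: [0.4, 0.2, -1.6]
opening: 0.0595
gripper_force: 30.0
```

```bash
python3 log.py;python3 plan.py .4362 .3166 .0637 -160 0 -96.4
```

```text
[[62.8474, 10.9652, -55.6638, 50.6792, -24.4446, -116.0683], [0.4349, 0.3165, 0.0675], [-159.9994, -0.0465, -96.4104]] [ 0.4  0.2 -1.6] 30.675
turn [-0.     -0.0125  0.0025] shift now [-0.01  0.    0.16] final [-0.01  0.    0.16] rpyB [-160.0, 0.0, -96.4]
pos [0.4349 0.3165 0.0675] [-160.    -0.   -96.4] j [  63.   11.  -56.   51.  -24. -116.] t 30.675 f [ 0.4  0.2 -1.6] open 0.0595
```

Call:
play_rows(
  motion=[
    {"x": 0, "y": 0, "z": 0.09, "rx": 0, "ry": 0, "rz": 0},
    {"x": 0, "y": 0, "z": 0.08, "rx": 0, "ry": 0, "rz": 0},
    {"x": 0, "y": 0, "z": 0, "rx": 0, "ry": 0, "rz": 0},
  ],
)

```text
clock: 31.05
tool_pos: [0.4363, 0.3165, 0.0638]
orientation: [-160.0, -0.0, -96.4]
force: [-0.5, 0.6, -0.7]
opening: 0.0598
gripper_force: 30.0
```

Call:
play_rows(
  motion=[
    {"x": 0, "y": 0, "z": 0, "rx": 0, "ry": 0, "rz": 0},
    {"x": 0, "y": 0, "z": 0, "rx": 0, "ry": 0, "rz": 0},
    {"x": 0, "y": 0, "z": 0, "rx": 0, "ry": 0, "rz": 0},
    {"x": 0, "y": 0, "z": 0, "rx": 0, "ry": 0, "rz": 0},
  ],
  fingers=0.75,
)

```text
clock: 31.55
tool_pos: [0.4363, 0.3165, 0.0638]
orientation: [-160.0, -0.0, -96.4]
force: [-0.1, -0.3, -0.2]
opening: 0.0768
gripper_force: 0.0
```

Call:
play_rows(
  motion=[
    {"x": 0, "y": 0, "z": -0.4, "rx": 0, "ry": 0, "rz": 0},
    {"x": 0, "y": 0, "z": -0.6, "rx": 0, "ry": 0, "rz": 0},
    {"x": 0, "y": 0, "z": -0.7, "rx": 0, "ry": 0, "rz": 0},
    {"x": 0, "y": 0, "z": -0.8, "rx": 0, "ry": 0, "rz": 0},
    {"x": 0, "y": 0, "z": -0.8, "rx": 0, "ry": 0, "rz": 0},
    {"x": 0, "y": -0.3, "z": -0.9, "rx": 0, "ry": 0, "rz": 0},
    {"x": 0, "y": -0.3, "z": -1, "rx": 0, "ry": 0, "rz": 0},
    {"x": 0, "y": -0.3, "z": -1, "rx": 0, "ry": 0, "rz": 0},
    {"x": 1, "y": 0, "z": 0, "rx": -1, "ry": 0, "rz": 0},
    {"x": 1, "y": 0, "z": 0, "rx": -1, "ry": 0, "rz": 0},
    {"x": 1, "y": 0, "z": 0, "rx": -1, "ry": 0, "rz": 0},
    {"x": 1, "y": 0, "z": 0, "rx": -1, "ry": 0, "rz": 0},
    {"x": 1, "y": 0, "z": 0, "rx": -1, "ry": 0, "rz": 0},
    {"x": 1, "y": 0, "z": 0, "rx": 0, "ry": 0, "rz": 0},
  ],
)

```text
clock: 33.3
tool_pos: [0.3885, 0.1702, 0.2172]
orientation: [180.0, -0.0, -96.5]
force: [0.0, 0.3, 0.5]
opening: 0.0762
gripper_force: 0.0
```

```bash
python3 log.py; python3 - <<'E'
from h import *
s=avg("side");t=avg("top");cv2.imwrite("pics/s9.png",s);cv2.imwrite("pics/t9.png",t)
cv2.imwrite("pics/crop9.png",np.hstack([crop(t,130,165,50,65,8),crop(s,183,112,48,65,8)]))
E
```

```text
[[50.5499, -3.5993, -29.7064, 0.0035, -63.9288, -57.062], [0.3885, 0.1702, 0.2172], [179.9832, -0.0318, -96.5105]] [0.  0.3 0.5] 33.3
```

View pics/crop9.png

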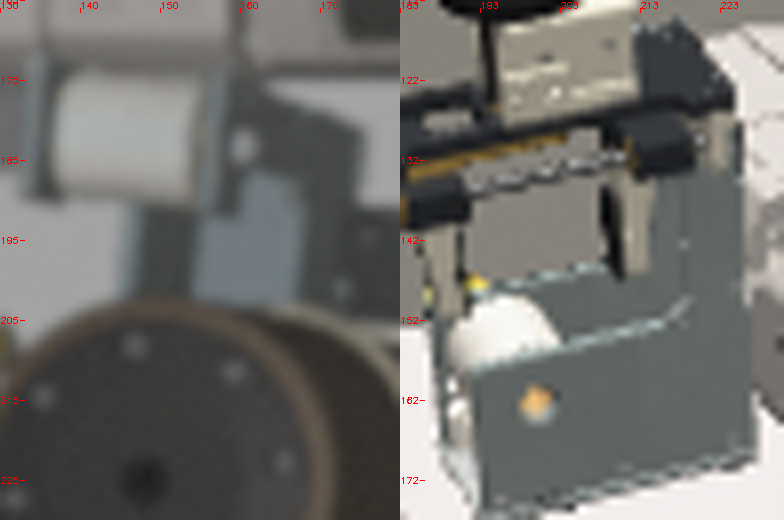

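The top view shows the bay filled and the side view shows the orange core through the right hole at about (199.6,162.2), so the roll is seated. Next is the spindle: refine its position and check reach for the pick and the insertion.

```bash
cat > sp.py <<'E'
from kin import *
import h
top=h.cv2.imread("pics/ta.png")
H=h.plane("top",233.67,203.13,.016);n_=h.plane("top",201.8,197.8,.008);sh=h.plane("top",226.3,202,.008);he=h.plane("top",242,205,.008)
hd=np.degrees(np.arctan2(*(n_-he)[1::-1]));print("H",H.round(4),"head",hd.round(1),np.linalg.norm(n_-he).round(4),"nose",n_.round(4),"shoulder",sh.round(4))
u=np.array([np.cos(np.radians(hd)),np.sin(np.radians(hd)),0]);S=np.mean([n_-u*.096,sh,H+u*.03],0);S[2]=0;print("S",S.round(4),[(x).round(4).tolist() for x in(n_-u*.096,sh,H+u*.03)])
def T(yaw,l=-12): return E_('z',yaw)*E_('x',180)*E_('y',l)
P=E_('z',-6.4);c=np.array([.4325,.317,0]);j=[21,12,-44,0,-33,-28]
G=S-u*.042
for nm,p,t in(("above",G+[0,0,.1],T(hd-180)),("pick",G+[0,0,.005],T(hd-180)),("pre",c+P.apply([0,-.198,.072]),T(-96.4)),("mid",c+P.apply([0,-.14,.072]),T(-96.4)),("in",c+P.apply([0,-.082,.072]),T(-96.4))):
    r=t.as_euler('xyz',degrees=True);j,e=ik(p,r,j);print(nm,p.round(4),r.round(2),j.round(0),round(e,4))
E
python3 sp.py
```

```text
H [0.4566 0.0417 0.016 ] head 78.2 0.1549 nose [0.4808 0.1626 0.008 ] shoulder [0.4621 0.0701 0.008 ]
S [0.462  0.0699 0.    ] [[0.4611, 0.0687, 0.008], [0.4621, 0.0701, 0.008], [0.4628, 0.071, 0.016]]
above [0.4534 0.0288 0.1   ] [ 180.     12.   -101.83] [ 19.   6. -32. -14. -46. -21.] 0.0
pick [0.4534 0.0288 0.005 ] [ 180.     12.   -101.83] [ 18.  16. -36. -19. -34. -14.] 0.0
pre [0.4104 0.1202 0.072 ] [180.   12.  -96.4] [ 33.   6. -38. -15. -39. -29.] 0.0
mid [0.4169 0.1779 0.072 ] [180.   12.  -96.4] [ 40.   7. -37. -13. -38. -36.] 0.0
in [0.4234 0.2355 0.072 ] [180.   12.  -96.4] [ 46.   9. -35. -12. -37. -43.] 0.0
```

```bash
python3 plan.py .4534 .0288 .10 180 12 -101.8;python3 plan.py .4534 .0288 .005 180 12 -101.8
```

```text
turn [ 0.13   -3.0025  1.3525] shift now [ 5.36 -3.24  4.7 ] final [ 5.9  -3.74  3.54] rpyB [180.0, 12.0, -101.8]
pos [0.3877 0.1711 0.2172] [-179.9   -0.   -96.4] j [ 51.  -4. -30.   0. -64. -57.] t 33.6 f [0.4 0.8 0.3] open 0.0764
turn [ 0.13   -3.0025  1.3525] shift now [ 5.36 -3.24  8.5 ] final [ 6.69 -3.74  7.26] rpyB [180.0, 12.0, -101.8]
pos [0.3877 0.1711 0.2172] [-179.9   -0.   -96.4] j [ 51.  -4. -30.   0. -64. -57.] t 33.6 f [0.4 0.8 0.3] open 0.0764
```

Call:
play_rows(
  motion=[
    {"x": 0.77, "y": -0.46, "z": 0.3, "rx": 0, "ry": 0, "rz": 0},
    {"x": 0.77, "y": -0.46, "z": 0.5, "rx": 0, "ry": 0, "rz": 0},
    {"x": 0.77, "y": -0.46, "z": 0.7, "rx": 0, "ry": 0, "rz": 0},
    {"x": 0.77, "y": -0.46, "z": 0.8, "rx": 0, "ry": 0, "rz": 0},
    {"x": 0.76, "y": -0.46, "z": 0.8, "rx": 0, "ry": 0, "rz": 0},
    {"x": 0.76, "y": -0.46, "z": 0.8, "rx": 0, "ry": 0, "rz": 0},
    {"x": 0.76, "y": -0.48, "z": 0.8, "rx": 0, "ry": 0, "rz": 0},
    {"x": 0, "y": 0, "z": 0, "rx": 0.04, "ry": -1, "rz": 0.45},
    {"x": 0, "y": 0, "z": 0, "rx": 0.04, "ry": -1, "rz": 0.45},
    {"x": 0, "y": 0, "z": 0, "rx": 0.04, "ry": -1, "rz": 0.45},
    {"x": 0, "y": 0, "z": 0, "rx": 0, "ry": 0, "rz": 0},
  ],
)

```text
clock: 34.98
tool_pos: [0.4536, 0.0285, 0.0998]
orientation: [179.9, 12.0, -101.9]
force: [0.5, 0.3, 0.3]
opening: 0.0767
gripper_force: 0.0
```

```bash
python3 plan.py .4534 .0288 .005 180 12 -101.8
```

```text
turn [ 0.0125 -0.005  -0.0275] shift now [0.78 0.01 3.71] final [0.78 0.01 3.71] rpyB [180.0, 12.0, -101.8]
pos [0.4536 0.0285 0.0998] [ 179.9   12.  -101.9] j [ 19.   6. -32. -14. -46. -21.] t 34.975 f [0.5 0.3 0.3] open 0.0767
```

Call:
play_rows(
  motion=[
    {"x": 0.16, "y": 0, "z": 0.8, "rx": 0, "ry": 0, "rz": 0},
    {"x": 0.16, "y": 0, "z": 0.8, "rx": 0, "ry": 0, "rz": 0},
    {"x": 0.16, "y": 0, "z": 0.8, "rx": 0, "ry": 0, "rz": 0},
    {"x": 0.13, "y": 0, "z": 0.6, "rx": 0, "ry": 0, "rz": 0},
    {"x": 0.1, "y": 0, "z": 0.4, "rx": 0, "ry": 0, "rz": 0},
    {"x": 0.07, "y": 0, "z": 0.31, "rx": 0, "ry": 0, "rz": 0},
    {"x": 0, "y": 0, "z": 0, "rx": 0, "ry": 0, "rz": 0},
  ],
)

```text
clock: 35.85
tool_pos: [0.4532, 0.0289, 0.0047]
orientation: [179.9, 11.9, -101.8]
force: [1.0, 0.3, -0.5]
opening: 0.0771
gripper_force: 0.0
```

Call:
play_rows(
  motion=[
    {"x": 0, "y": 0, "z": 0, "rx": 0, "ry": 0, "rz": 0},
    {"x": 0, "y": 0, "z": 0, "rx": 0, "ry": 0, "rz": 0},
    {"x": 0, "y": 0, "z": 0, "rx": 0, "ry": 0, "rz": 0},
    {"x": 0, "y": 0, "z": 0, "rx": 0, "ry": 0, "rz": 0},
    {"x": 0, "y": 0, "z": 0, "rx": 0, "ry": 0, "rz": 0},
    {"x": 0, "y": 0, "z": 0, "rx": 0, "ry": 0, "rz": 0},
    {"x": 0, "y": 0, "z": 0, "rx": 0, "ry": 0, "rz": 0},
    {"x": 0, "y": 0, "z": 0, "rx": 0, "ry": 0, "rz": 0},
  ],
  fingers=-1,
)

```text
clock: 36.85
tool_pos: [0.4535, 0.0289, 0.0052]
orientation: [179.9, 12.0, -101.8]
force: [0.1, -0.4, 3.8]
opening: 0.0357
gripper_force: 29.8
```

```bash
python3 log.py; python3 plan.py .4104 .1202 .10 180 12 -96.4;python3 plan.py .4104 .1202 .072 180 12 -96.4
```

```text
[[18.0702, 15.7666, -36.0086, -18.9789, -33.7032, -14.4683], [0.4535, 0.0289, 0.0052], [179.9393, 11.979, -101.826]] [ 0.1 -0.4  3.8] 36.85
turn [-0.2675 -0.005  -1.3275] shift now [-3.94  2.44 -3.04] final [-4.15  2.12 -3.  ] rpyB [180.0, 12.0, -96.4]
pos [0.4535 0.0289 0.0052] [ 179.9   12.  -101.8] j [ 18.  16. -36. -19. -34. -14.] t 36.85 f [ 0.1 -0.4  3.8] open 0.0357
turn [-0.2675 -0.005  -1.3275] shift now [-3.7   2.44 -1.94] final [-3.92  2.12 -1.9 ] rpyB [180.0, 12.0, -96.4]
pos [0.4535 0.0289 0.0052] [ 179.9   12.  -101.8] j [ 18.  16. -36. -19. -34. -14.] t 36.85 f [ 0.1 -0.4  3.8] open 0.0357
```

Call:
play_rows(
  motion=[
    {"x": -0.1, "y": 0, "z": -0.5, "rx": 0, "ry": 0, "rz": 0},
    {"x": -0.2, "y": 0, "z": -0.9, "rx": 0, "ry": 0, "rz": 0},
    {"x": -0.25, "y": 0, "z": -1, "rx": 0, "ry": 0, "rz": 0},
    {"x": -0.24, "y": 0, "z": -1, "rx": 0, "ry": 0, "rz": 0},
    {"x": 0, "y": 0, "z": -0.32, "rx": 0, "ry": 0, "rz": 0},
    {"x": -0.63, "y": 0.5, "z": 0.14, "rx": 0, "ry": 0, "rz": 0},
    {"x": -0.63, "y": 0.49, "z": 0.14, "rx": 0, "ry": 0, "rz": 0},
    {"x": -0.63, "y": 0.49, "z": 0.14, "rx": 0, "ry": 0, "rz": 0},
    {"x": -0.63, "y": 0.48, "z": 0.13, "rx": 0, "ry": 0, "rz": 0},
    {"x": -0.63, "y": 0.48, "z": 0.13, "rx": 0, "ry": 0, "rz": 0},
    {"x": 0, "y": 0, "z": 0, "rx": -0.13, "ry": 0, "rz": -0.66},
    {"x": 0, "y": 0, "z": 0, "rx": -0.13, "ry": 0, "rz": -0.67},
    {"x": 0, "y": 0, "z": 0, "rx": 0, "ry": 0, "rz": 0},
  ],
)

```text
clock: 38.48
tool_pos: [0.4098, 0.12, 0.0994]
orientation: [179.9, 11.9, -96.4]
force: [-0.1, 0.1, -1.6]
opening: 0.0358
gripper_force: 29.8
```

```bash
python3 log.py; python3 plan.py .4104 .1202 .072 180 12 -96.4; python3 - <<'E'
from h import *
s=avg("side");cv2.imwrite("pics/s10.png",s)
o=ctrl.get_obs();B=R.from_euler('xyz',o['orientation'],degrees=True)
u=B.apply([-1,0,0]);D=R.from_euler('z',-6.4,degrees=True).apply([0,1,0])
u=np.array([u[0],u[1],0])/np.hypot(*u[:2])
ax=o['tool_pos']+[0,0,.003]; print("nose/shoulder pred",proj("side",[ax+u*.138,ax+u*.042]).round(1).tolist(),proj("side",[.4325,.317,.075]+D*-.04).round(1))
d=s.astype(int)-cv2.imread("pics/s9.png").astype(int); a=proj("side",[ax+u*k for k in(.05,.09,.138,.15)]).round(0).astype(int);print(a.tolist())
x,y=a[2];print(s.max(2)[y-7:y+12,x-9:x+13])
E
```

```text
[[33.5435, 2.8318, -36.8889, -13.3998, -43.373, -30.7716], [0.4098, 0.12, 0.0994], [179.9439, 11.94, -96.4412]] [-0.1  0.1 -1.6] 38.475
turn [ 0.0125 -0.015  -0.01  ] shift now [ 0.22 -0.02  1.07] final [ 0.22 -0.02  1.07] rpyB [180.0, 12.0, -96.4]
pos [0.4098 0.12   0.0994] [179.9  11.9 -96.4] j [ 34.   3. -37. -13. -43. -31.] t 38.475 f [-0.1  0.1 -1.6] open 0.0358
nose/shoulder pred [[200.7, 159.1], [208.2, 170.6]] [[199.7 162.1]]
[[208, 170], [204, 165], [201, 159], [200, 158]]
[[242 246 247 248 248 248 247 245 241 187 100 100 101 101  99 111  38  17
   18  16  17  17]
 [239 244 246 247 248 248 248 247 244 235 147 100 101 100 103 116  40  18
   64 119 212 205]
 [232 242 246 247 248 248 248 247 236 243 227 104 128 101 120 116  40  17
   66 119 137 137]
 [129 202 244 246 247 245 197 224 170 155 136  68  73  69  72  79  50  19
   67 121 124 125]
 [ 70 122 215 223 197 138 104  94  78  67  59  41  33  35  48  64  44  17
   68 122 122 123]
 [ 64  69  90  94  83  57  53  41  34  31  31  30  30  77  44  63  36  62
   75 190 228 227]
 [ 64  63  62  53  34  31  31  30  38  46  48 132 156 1
[... 454 characters left out ...]
3  63  63  63  68  73  54  35
   32  44  35  33]
 [ 64  63  62  63  62  64  79  52  62  63  65  62  54  33  36  37  32  29
   34  64  66 100]
 [ 60  63  64  63  63  63  66  70  44  33  36  35  33  30  45  63  66 101
   96  97  97  99]
 [101  63  63  63  63  63  59  33  31  29  43  62  66 101 100  87  80  76
   99 100 100 100]
 [ 69  64  73  83  63  63  62  67  51  28  63  79  80  75  65  62  62  63
   83 105 144 162]
 [ 62  62  64  66  63  58  50  82 102  29  80  63  63  63  63  63  63  64
   70 162  89  92]
 [ 45  55  48  45  38  33  34  83 104  72 155  47  63  63  60  59  53  44
   43  96 101 114]
 [ 30  33  31  32  49  62  55 105  92 124  87 122  52  45  38  33  32  30
   39 128 166 154]]
```

Call:
play_rows(
  motion=[
    {"x": 0.07, "y": 0, "z": 0.36, "rx": 0, "ry": 0, "rz": 0},
    {"x": 0.07, "y": -0.01, "z": 0.36, "rx": 0, "ry": -0.01, "rz": 0},
    {"x": 0.08, "y": -0.01, "z": 0.35, "rx": 0, "ry": 0, "rz": 0},
    {"x": 0, "y": 0, "z": 0, "rx": 0, "ry": 0, "rz": 0},
  ],
)

```text
clock: 39.12
tool_pos: [0.4102, 0.12, 0.0715]
orientation: [179.9, 11.9, -96.4]
force: [0.5, 0.6, -1.3]
opening: 0.0359
gripper_force: 29.8
```

```bash
python3 plan.py .4132 .1449 .0722 180 12 -96.4; python3 plan.py .4234 .2355 .0722 180 12 -96.4
```

```text
turn [ 0.0225 -0.015  -0.0075] shift now [-0.99 -0.01  0.18] final [-0.99 -0.01  0.18] rpyB [180.0, 12.0, -96.4]
pos [0.4102 0.12   0.0715] [179.9  11.9 -96.4] j [ 33.   6. -38. -15. -39. -29.] t 39.125 f [ 0.5  0.6 -1.3] open 0.0359
turn [ 0.0225 -0.015  -0.0075] shift now [-4.55 -0.01  0.94] final [-4.55 -0.01  0.94] rpyB [180.0, 12.0, -96.4]
pos [0.4102 0.12   0.0715] [179.9  11.9 -96.4] j [ 33.   6. -38. -15. -39. -29.] t 39.125 f [ 0.5  0.6 -1.3] open 0.0359
```

Call:
play_rows(
  motion=[
    {"x": -0.2, "y": 0, "z": 0.03, "rx": 0.02, "ry": -0.01, "rz": 0},
    {"x": -0.2, "y": 0, "z": 0.03, "rx": 0, "ry": 0, "rz": 0},
    {"x": -0.2, "y": 0, "z": 0.03, "rx": 0, "ry": 0, "rz": 0},
    {"x": -0.15, "y": 0, "z": 0.03, "rx": 0, "ry": 0, "rz": 0},
    {"x": -0.12, "y": 0, "z": 0.03, "rx": 0, "ry": 0, "rz": 0},
    {"x": -0.12, "y": 0, "z": 0.03, "rx": 0, "ry": 0, "rz": 0},
  ],
)

```text
clock: 39.88
tool_pos: [0.4135, 0.1456, 0.0733]
orientation: [-179.9, 12.1, -96.4]
force: [-0.4, -0.3, -0.5]
opening: 0.0353
gripper_force: 29.8
```

Call:
play_rows(
  motion=[
    {"x": -0.12, "y": 0, "z": 0.03, "rx": 0, "ry": 0, "rz": 0},
    {"x": -0.12, "y": 0, "z": 0.03, "rx": 0, "ry": 0, "rz": 0},
    {"x": -0.12, "y": 0, "z": 0.02, "rx": 0, "ry": 0, "rz": 0},
  ],
)

```text
clock: 40.25
tool_pos: [0.4139, 0.1543, 0.0729]
orientation: [-180.0, 12.0, -96.4]
force: [-2.3, -1.5, -1.7]
opening: 0.0354
gripper_force: 29.7
```

```bash
python3 plan.py .4234 .2355 .0722 180 12 -96.4; python3 - <<'E'
from plant import ctrl
o=ctrl.get_obs();print(o['force'],o['moment'])
E
```

```text
turn [-0.005  0.     0.   ] shift now [-3.19 -0.02  0.71] final [-3.19 -0.02  0.71] rpyB [180.0, 12.0, -96.4]
pos [0.4139 0.1543 0.0729] [-180.    12.   -96.4] j [ 38.   6. -38. -14. -39. -34.] t 40.25 f [-2.3 -1.5 -1.7] open 0.0354
[-2.28224006 -1.48275809 -1.67790173] [-1.40301453  0.96270385  0.36944585]
```

Call:
play_rows(
  motion=[
    {"x": 0, "y": 0.06, "z": 0.02, "rx": 0, "ry": 0, "rz": 0},
    {"x": -0.12, "y": 0, "z": 0.03, "rx": 0, "ry": 0, "rz": 0},
    {"x": -0.12, "y": 0, "z": 0.03, "rx": 0, "ry": 0, "rz": 0},
    {"x": 0, "y": 0, "z": 0, "rx": 0, "ry": 0, "rz": 0},
  ],
)

```text
clock: 40.75
tool_pos: [0.4138, 0.1613, 0.0725]
orientation: [-179.9, 12.1, -96.4]
force: [-1.5, 0.7, -0.7]
opening: 0.0356
gripper_force: 29.7
```

```bash
python3 plan.py .4234 .2355 .0722 180 12 -96.4; python3 - <<'E'
from plant import ctrl
o=ctrl.get_obs();print(o['force'],o['moment'])
E
```

```text
turn [-0.02   0.015  0.005] shift now [-2.92 -0.05  0.64] final [-2.92 -0.05  0.64] rpyB [180.0, 12.0, -96.4]
pos [0.4138 0.1613 0.0725] [-179.9   12.1  -96.4] j [ 38.   6. -38. -14. -38. -35.] t 40.75 f [-1.5  0.7 -0.7] open 0.0356
[-1.52174183  0.73014564 -0.69508464] [-0.49968592  0.72326925  0.34673981]
```

Call:
play_rows(
  motion=[
    {"x": -0.1, "y": 0.04, "z": 0.03, "rx": 0, "ry": 0, "rz": 0},
    {"x": -0.15, "y": 0, "z": 0.03, "rx": 0, "ry": 0, "rz": 0},
    {"x": -0.15, "y": 0, "z": 0.03, "rx": 0, "ry": 0, "rz": 0},
    {"x": -0.15, "y": 0, "z": 0.03, "rx": 0, "ry": 0, "rz": 0},
    {"x": 0, "y": 0, "z": 0, "rx": 0, "ry": 0, "rz": 0},
  ],
)

```text
clock: 41.38
tool_pos: [0.4145, 0.1754, 0.0725]
orientation: [-179.9, 12.1, -96.4]
force: [-0.8, -0.2, -0.9]
opening: 0.0359
gripper_force: 29.8
```

```bash
python3 plan.py .4234 .2355 .0722 180 12 -96.4; python3 - <<'E'
from plant import ctrl
o=ctrl.get_obs();print(o['force'],o['moment'])
E
```

```text
turn [-0.0225  0.015   0.0075] shift now [-2.37 -0.09  0.52] final [-2.37 -0.09  0.52] rpyB [180.0, 12.0, -96.4]
pos [0.4145 0.1754 0.0725] [-179.9   12.1  -96.4] j [ 40.   7. -37. -13. -38. -36.] t 41.375 f [-0.8 -0.2 -0.9] open 0.0359
[-0.79934287 -0.21320855 -0.93688358] [-0.83648993  0.2066917   0.05611422]
```

Low force, so it's sliding in. Continuing.

Call:
play_rows(
  motion=[
    {"x": -0.16, "y": 0, "z": 0.034, "rx": 0, "ry": 0, "rz": 0},
    {"x": -0.16, "y": 0, "z": 0.034, "rx": 0, "ry": 0, "rz": 0},
    {"x": -0.16, "y": 0, "z": 0.034, "rx": 0, "ry": 0, "rz": 0},
    {"x": -0.16, "y": 0, "z": 0.034, "rx": 0, "ry": 0, "rz": 0},
    {"x": -0.16, "y": 0, "z": 0.034, "rx": 0, "ry": 0, "rz": 0},
    {"x": 0, "y": 0, "z": 0, "rx": 0, "ry": 0, "rz": 0},
  ],
)

```text
clock: 42.12
tool_pos: [0.4167, 0.1957, 0.0725]
orientation: [-179.9, 12.1, -96.4]
force: [0.8, 0.3, -1.1]
opening: 0.0356
gripper_force: 29.8
```

Call:
play_rows(
  motion=[
    {"x": -0.16, "y": 0, "z": 0.034, "rx": 0, "ry": 0, "rz": 0},
    {"x": -0.16, "y": 0, "z": 0.034, "rx": 0, "ry": 0, "rz": 0},
    {"x": 0, "y": 0, "z": 0, "rx": 0, "ry": 0, "rz": 0},
  ],
)

```text
clock: 42.5
tool_pos: [0.4176, 0.2038, 0.0725]
orientation: [-179.9, 12.1, -96.4]
force: [-0.1, 0.0, -1.5]
opening: 0.036
gripper_force: 29.8
```

```bash
python3 plan.py .4234 .2355 .0722 180 12 -96.4; python3 - <<'E'
from plant import ctrl
o=ctrl.get_obs();print(o['force'],o['moment'])
E
```

```text
turn [-0.0225  0.015   0.005 ] shift now [-1.26 -0.09  0.28] final [-1.26 -0.09  0.28] rpyB [180.0, 12.0, -96.4]
pos [0.4176 0.2038 0.0725] [-179.9   12.1  -96.4] j [ 43.   8. -36. -13. -37. -40.] t 42.5 f [-0.1  0.  -1.5] open 0.036
[-0.14406394  0.04486594 -1.4675102 ] [-0.79121179  0.17425759  0.01162031]
```

Call:
play_rows(
  motion=[
    {"x": -0.16, "y": 0, "z": 0.034, "rx": 0, "ry": 0, "rz": 0},
    {"x": -0.16, "y": 0, "z": 0.034, "rx": 0, "ry": 0, "rz": 0},
    {"x": -0.16, "y": 0, "z": 0.034, "rx": 0, "ry": 0, "rz": 0},
    {"x": -0.12, "y": 0, "z": 0.026, "rx": 0, "ry": 0, "rz": 0},
    {"x": 0, "y": 0, "z": 0, "rx": 0, "ry": 0, "rz": 0},
  ],
)

```text
clock: 43.12
tool_pos: [0.4192, 0.219, 0.0725]
orientation: [-179.9, 12.1, -96.4]
force: [0.3, -0.5, -1.9]
opening: 0.0354
gripper_force: 29.8
```

Call:
play_rows(
  motion=[
    {"x": -0.12, "y": 0, "z": 0.026, "rx": 0, "ry": 0, "rz": 0},
    {"x": -0.12, "y": 0, "z": 0.026, "rx": 0, "ry": 0, "rz": 0},
    {"x": -0.12, "y": 0, "z": 0.026, "rx": 0, "ry": 0, "rz": 0},
    {"x": 0, "y": 0, "z": 0, "rx": 0, "ry": 0, "rz": 0},
  ],
)

```text
clock: 43.62
tool_pos: [0.4203, 0.2281, 0.0725]
orientation: [-179.9, 12.1, -96.4]
force: [-0.2, -0.1, -2.1]
opening: 0.0358
gripper_force: 29.8
```

```bash
python3 plan.py .4234 .2355 .0722 180 12 -96.4; python3 - <<'E'
from plant import ctrl
o=ctrl.get_obs();print(o['force'],o['moment'])
E
```

```text
turn [-0.02   0.015  0.005] shift now [-0.3  -0.09  0.08] final [-0.3  -0.09  0.08] rpyB [180.0, 12.0, -96.4]
pos [0.4203 0.2281 0.0725] [-179.9   12.1  -96.4] j [ 45.   9. -35. -12. -37. -43.] t 43.625 f [-0.2 -0.1 -2.1] open 0.0358
[-0.23094373 -0.14342854 -2.06082445] [-0.86819932  0.20195627 -0.02379519]
```

Through the left hole. About 7 mm remain, so small steps until the handle touches.

Call:
play_rows(
  motion=[
    {"x": -0.1, "y": 0, "z": 0.021, "rx": 0, "ry": 0, "rz": 0},
    {"x": -0.08, "y": 0, "z": 0.017, "rx": 0, "ry": 0, "rz": 0},
    {"x": 0, "y": 0, "z": 0, "rx": 0, "ry": 0, "rz": 0},
  ],
)

```text
clock: 44.0
tool_pos: [0.4208, 0.2326, 0.0725]
orientation: [-179.9, 12.1, -96.4]
force: [-1.1, 0.5, -1.6]
opening: 0.0356
gripper_force: 29.8
```

Call:
play_rows(
  motion=[
    {"x": -0.05, "y": 0, "z": 0.011, "rx": 0, "ry": 0, "rz": 0},
    {"x": 0, "y": 0, "z": 0, "rx": 0, "ry": 0, "rz": 0},
  ],
)

```text
clock: 44.25
tool_pos: [0.421, 0.2338, 0.0725]
orientation: [-179.9, 12.1, -96.4]
force: [0.3, 0.1, -0.9]
opening: 0.0355
gripper_force: 29.8
```

Call:
play_rows(
  motion=[
    {"x": -0.05, "y": 0, "z": 0.011, "rx": 0, "ry": 0, "rz": 0},
    {"x": 0, "y": 0, "z": 0, "rx": 0, "ry": 0, "rz": 0},
  ],
)

```text
clock: 44.5
tool_pos: [0.4211, 0.2351, 0.0725]
orientation: [-179.9, 12.1, -96.4]
force: [0.5, 0.2, -1.2]
opening: 0.0354
gripper_force: 29.8
```

Call:
play_rows(
  motion=[
    {"x": -0.05, "y": 0, "z": 0.011, "rx": 0, "ry": 0, "rz": 0},
    {"x": 0, "y": 0, "z": 0, "rx": 0, "ry": 0, "rz": 0},
  ],
)

```text
clock: 44.75
tool_pos: [0.4211, 0.2359, 0.0724]
orientation: [-179.9, 12.0, -96.4]
force: [1.0, -2.2, -1.3]
opening: 0.0357
gripper_force: 29.8
```

Call:
play_rows(
  motion=[
    {"x": -0.05, "y": 0, "z": 0.011, "rx": 0, "ry": 0, "rz": 0},
    {"x": 0, "y": 0, "z": 0, "rx": 0, "ry": 0, "rz": 0},
  ],
)

```text
clock: 45.0
tool_pos: [0.4211, 0.236, 0.0721]
orientation: [-180.0, 11.9, -96.4]
force: [3.3, -8.4, 1.6]
opening: 0.0356
gripper_force: 29.8
```

The handle meets the plate (-8 N). Releasing and retreating upward.

Call:
play_rows(
  motion=[
    {"x": 0.02, "y": 0, "z": 0.02, "rx": 0, "ry": 0, "rz": 0},
    {"x": 0, "y": 0, "z": 0.02, "rx": 0, "ry": 0, "rz": 0},
  ],
)

```text
clock: 45.25
tool_pos: [0.421, 0.2359, 0.0712]
orientation: [-180.0, 11.9, -96.4]
force: [0.2, -7.5, 3.4]
opening: 0.0357
gripper_force: 29.8
```

Call:
play_rows(
  motion=[
    {"x": 0, "y": 0, "z": 0, "rx": 0, "ry": 0, "rz": 0},
    {"x": 0, "y": 0, "z": 0, "rx": 0, "ry": 0, "rz": 0},
    {"x": 0, "y": 0, "z": 0, "rx": 0, "ry": 0, "rz": 0},
    {"x": 0, "y": 0, "z": 0, "rx": 0, "ry": 0, "rz": 0},
  ],
  fingers=0.5,
)

```text
clock: 45.75
tool_pos: [0.4215, 0.2375, 0.0715]
orientation: [-179.9, 12.1, -96.4]
force: [-0.6, 0.4, -0.3]
opening: 0.065
gripper_force: 0.0
```

Call:
play_rows(
  motion=[
    {"x": 0, "y": 0, "z": -0.4, "rx": 0, "ry": 0, "rz": 0},
    {"x": 0, "y": 0, "z": -0.8, "rx": 0, "ry": 0, "rz": 0},
    {"x": 0, "y": 0, "z": -1, "rx": 0, "ry": 0, "rz": 0},
    {"x": 0, "y": 0, "z": -1, "rx": 0, "ry": 0, "rz": 0},
    {"x": 0, "y": 0, "z": -1, "rx": 0, "ry": 0, "rz": 0},
    {"x": 0.8, "y": 0, "z": -1, "rx": 0, "ry": 0, "rz": 0},
    {"x": 1, "y": 0, "z": -0.5, "rx": 0, "ry": 0, "rz": 0},
    {"x": 1, "y": 0, "z": 0, "rx": 0, "ry": 0, "rz": 0},
    {"x": 1, "y": 0, "z": 0, "rx": 0, "ry": 0, "rz": 0},
    {"x": 1, "y": 0, "z": 0, "rx": 0, "ry": 0, "rz": 0},
    {"x": 1, "y": 0, "z": 0, "rx": 0, "ry": 0, "rz": 0},
    {"x": 1, "y": 0, "z": 0, "rx": 0, "ry": 0, "rz": 0},
    {"x": 1, "y": 0, "z": 0, "rx": 0, "ry": 0, "rz": 0},
    {"x": 1, "y": 0, "z": 0, "rx": 0, "ry": 0, "rz": 0},
  ],
)

```text
clock: 47.5
tool_pos: [0.3937, -0.007, 0.1654]
orientation: [-179.9, 12.1, -96.4]
force: [0.5, -0.6, -1.3]
opening: 0.0658
gripper_force: 0.0
```

```bash
python3 log.py; python3 - <<'E'
from h import *
s=avg("side");t=avg("top");cv2.imwrite("pics/s11.png",s);cv2.imwrite("pics/t11.png",t)
D=R.from_euler('z',-6.4,degrees=True);c=np.array([.4325,.317,0])
P=[c+D.apply(q) for q in([0,-.040,.0735],[0,-.1,.0735],[-.018,-.1,.0815],[.018,-.1,.0815],[-.018,-.04,.0815],[.018,-.04,.0815],[0,.056,.0735])]
print(proj("side",P).round(1).tolist(),"top",proj("top",P).round(1).tolist())
for n,a in(("s",s),("t",t)):
    b=cv2.imread("pics/sa.png" if n=="s" else "pics/ta.png")
    d=(cv2.absdiff(a,b).max(2)>25).astype(np.uint8); k,_,st,ce=cv2.connectedComponentsWithStats(d)
    print(n,[(st[i].tolist(),ce[i].round(1).tolist()) for i in range(1,k) if st[i,4]>12])
print(t.max(2)[204:220:2,138:192:2])
E
```

```text
[[15.7859, -3.5531, -32.67, -13.3078, -56.8506, -15.2692], [0.3937, -0.007, 0.1654], [-179.8533, 12.0717, -96.3753]] [ 0.5 -0.6 -1.3] 47.5
[[199.7, 162.4], [204.3, 169.4], [200.1, 168.9], [208.2, 166.9], [195.6, 161.8], [203.5, 159.9], [192.7, 151.6]] top [[167.4, 212.2], [183.9, 213.6], [182.9, 218.6], [183.9, 208.6], [166.3, 217.2], [167.3, 207.2], [141.0, 210.1]]
s [([18, 0, 315, 300, 33714], [169.0, 126.2]), ([127, 45, 14, 6, 41], [133.9, 47.0]), ([207, 88, 7, 12, 33], [209.6, 93.6]), ([189, 149, 15, 13, 94], [194.8, 153.3]), ([224, 184, 15, 24, 123], [231.4, 199.3]), ([126, 199, 16, 11, 21], [133.8, 203.2]), ([110, 210, 5, 6, 17], [112.5, 212.3])]
t [([156, 170, 356, 214, 32733], [325.3, 283.1]), ([223, 198, 15, 10, 101], [231.3, 202.7]), ([146, 204, 6, 16, 75], [148.3, 211.2]), ([154, 205, 8, 14, 97], [157.7, 211.9]), ([168, 209, 4, 8, 25], [169.9, 212.6]), ([309, 213, 5, 15, 47], [311.3, 219.2]), ([215, 232, 4, 12, 35], [216.6, 237.0]), ([258, 276, 7, 5, 16], [260.3, 278.6]), ([242, 306, 18, 9, 101], [250.5, 309.5]), ([257, 310, 21, 29, 181], [266.8, 320.9]), ([233, 315, 24, 7
[... 271 characters left out ...]
 166 166 166 166 167]
 [166 167 163 133 136 172 172 170 171 168 169 169 141 121 104  77  96 107
  135 142 145 145 149 158 166 166 165]
 [167 165 146 125 150 174 175 174 174 173 174 173 135 121  96  99 122 124
  122 124 123 121 119 126 163 166 166]
 [167 165 142 126 153 175 175 175 175 175 175 171 128 124 101 111 123 126
  126 125 126 126 124 115 164 166 166]
 [167 167 157 127 150 172 173 173 173 172 174 168 124 127  92 109 125 127
  126 127 126 127 125 118 164 167 166]
 [167 167 154 118 139 164 164 164 166 167 168 165 124 125  82 102 118 122
  124 126 128 128 124 120 159 143 136]
 [167 167 151 114 103 138 144 145 147 148 153 153 120 123  79  75  82 103
  121 113  92  93  87  77  83  72  68]]
```

```bash
python3 - <<'E'
from h import *
t=cv2.imread("pics/t11.png").max(2).astype(int)
print(t[209:215,136:146]);print(t[209:215,163:172]);print(t[209:215,181:190])
D=R.from_euler('z',-6.4,degrees=True);c=np.array([.4314,.3155,0]) # top camera's own fit of the dispenser
for u,v,z in((185,213,.0815),(185.5,213,.0815),(141,210.2,.0735),(142,210.2,.0735)): print(u,(D.inv().apply(plane("top",u,v,z)-c)*1000).round(1))
E
```

```text
[[166 166 167 168 165 160 155 143 128 120]
 [166 167 167 167 165 155 146 137 125 123]
 [167 166 166 166 164 152 139 131 127 125]
 [166 167 167 167 165 158 142 132 126 126]
 [167 166 167 166 166 164 151 137 126 123]
 [167 167 167 167 167 166 157 139 127 123]]
[[119 121 121  98  80  86 106 114 115]
 [117 121 119  96  88  99 114 122 123]
 [117 122 116 100 100 109 118 122 125]
 [120 124 115 101 103 111 118 123 123]
 [122 126 114  99 100 110 119 123 126]
 [120 127 111  92  93 109 120 125 126]]
[[127 127 129 141 158 166 167 166 167]
 [121 119 115 126 151 163 166 166 166]
 [125 122 117 118 147 165 166 167 166]
 [124 124 116 115 146 164 166 166 165]
 [125 124 118 115 146 164 166 166 166]
 [128 125 116 118 146 164 166 167 166]]
185 [   3.4 -103.8   81.5]
185.5 [   3.6 -105.6   81.5]
141 [ 0.4 57.7 73.5]
142 [ 0.7 54.1 73.5]
```

The nose is about 55 mm out and the handle end at about -103 mm. That agrees with the contact force within the camera's error. Handing in.

```bash
python3 -c "
from plant import workorder
print(workorder.close_job())"
```

```text
the job is handed in; nothing more can be done
None
```

I handed the job in at about 48 s, but the system gave no verdict: the roll sits in the lower bay, the spindle runs through both plates and the core with its handle against the right plate (about 8 N contact before release), and I saw no sign of a bystander being moved.

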